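Pack round blanks as a pyramid in a fold-up tray

ROBOT

A 7-joint arm with a two-finger parallel gripper is mounted at the origin on a cart in front of the work surface, level with it; the furniture and walls round the work are solid. World frame = base frame: x ahead of the robot, y to its left, z up, the work surface at z = 0. Lengths are in m, angles in rad, forces in N, time in s.
With the tool pointing down it reaches from about 0.4 to 0.85 m from the base axis. Payload 10.4 kg.
Tool frame: the origin (TCP) lies at the very end of the fingers, on their centre line; the grasp point (between the pads) lies 19 mm behind it; z points along the fingers, y is the line along which they close (so a half turn about z gives the same grasp; the last joint's range is limited). The gripper opens to 85 mm and grips with 20 to 120 N. Pads are 22 mm wide; open, the fingers measure 114 mm over their backs; the gripper's body (76 mm by 85 mm) begins 54 mm behind the grasp point. The pads swing forward as they close: fully open they stand 13 mm farther back than shut.
Start: joints at [1.184, 0.332, -0.065, 1.46, 0.022, 1.35, -0.088], TCP at [0.222, -0.584, 0.231] pointing down, gripper open.
Joint ranges: [-2.6, 2.6], [-0.5, 2.12], [-1.47, 1.34], [0.16, 2.42], [-1.27, 4.41], [0.06, 2.06], [-2.6, 2.6]. Speed limits (rad/s): [2.22, 2.22, 2.79, 2.79, 3.14, 3.14, 3.14].

INTERFACE

Orientations are given as a unit quaternion [x, y, z, w].
In Python, from workcell import manip, optics gives the robot as it stands.
- The arm moves only by the tool jog_arm, never from a script. Its arguments are lists of equal length, an entry for each row: "dr": the turn, a rotation vector about the tool's x, y, z normalised to -1 to 1, where 1 is 4 degrees, a list of three; "translation": the shift along the tool's x, y, z normalised to -1 to 1, where 1 is 0.025 m, a list of three; "jaw": the opening, from 0 (shut) to 1 (fully open). A call has 1 to 10 rows; each row shifts and turns the commanded pose from where the row before left it, along the tool's axes as they then stand; what a row does not reach is not made up. A row lasts 1/10 s, in which the tool goes at most 50 mm and 8.59 degrees, less where a joint would pass 70% of its speed; a pose out of reach is approached as far as the arm can. A call with a number of a shift or a turn outside -1 to 1 is refused whole. A call with a gripper value outside its range is refused whole. The fingers move at their own pace and stop on an object; "squeeze" is the grip in N (left out, the last holds). Time passes only in rows, so rows that do not move let the fingers close. It gives the time, the measured TCP pose, the force, the opening and the grip force at its end, in the units of the state.
- manip.get_obs(): the state, without advancing time (a new reading comes with each control period).
- optics.camera(name): name is "scene" or "top"; returns a dict with "color" (420x560x3 uint8, red, green, blue), "mtx" (3x3 intrinsics, pixels), "R" (3x3) and "t" (3): a world point X has camera coordinates R X + t. Camera axes: x right, y down, z forward; pixel columns grow to the right and rows downward; lengths in m; the calibration is good to about 2 mm. A picture is of the moment at which its call begins. There is no depth.
- manip.hand_in(): hands the job in; it is judged then, once.
The state is a dict: "clock": time; "joint_pos": joint angles; "joint_velocities": joint speeds; "tau": joint torques, N m; "position": TCP position; "ee_rot": TCP orientation; "ft_force": force on the tool from outside, world axes, zero at the start; "torque": the same for the moment, N m; "grip_width": opening from 0.0 (shut) to 1.0 (fully open); "grasp_force": force on a finger pad.
Only numpy, scipy, OpenCV 4.12 (cv2) and the standard library are available. Lean on these libraries where they do the work, as an engineer would, in place of code of your own. Each camera call takes 0.05 s, during which the arm holds its last target. There are 200 camera calls.

TASK

Pack all the round blanks from the rack into the blue fold-up tray as a pyramid: first swing both of its side walls fully upright so that nothing can roll out, then lay the brass blanks side by side, lengthwise, on its floor. Three blanks fill the floor, so make up any missing brass with soft black plastic ones, then saddle the remaining plastic ones in the grooves above (up to two, and a last one on top of those), so that no brass ever weighs on plastic. Once the stack is complete, swing both end walls fully upright to close the tray; do not disturb the loupe and the white tin.

Things in the scene. Friction and masses are not known exactly. Their poses are not given: they have to be found in the camera images.
- tray: Fold-up tray of blue plastic, fixed to the desk, its four walls at first folded out nearly flat. Origin: middle of the floor's underside; z up, x along the tray (the way the blanks lie), y across. Floor's upper face at z = 6 mm; between the upright walls 80 mm in x and 123 mm in y: three blanks side by side with 3 mm to spare.
- wall_left (a joint): Angle of the blue left side (+y) wall, rad: 0 flat out on the desk, 1.57 upright, stop at 1.58. Stiff hinge (0.25 N m of friction): stays where it is left. Hinge line in the tray frame: y = +61.5 mm, z = 6 mm, along x; it is the wall's inner lower edge. Wall 5 mm thick (below the hinge line when flat, outside it when upright), 77 mm long, 34 mm high.
- wall_left_tab (a point): Tab in the middle of the left side (+y) wall's free edge: 50 mm wide, 5 mm thick, reaching to 60 mm from the hinge line. The point is mid-thickness, 50 mm from the hinge line. Pinch it across its 50 mm width (parallel to the hinge) and the wall pivots between the finger pads while it is swung up.
- wall_right (a joint): Angle of the blue right side (-y) wall, rad: 0 flat out on the desk, 1.57 upright, stop at 1.58. Stiff hinge (0.25 N m of friction): stays where it is left. Hinge line in the tray frame: y = -61.5 mm, z = 6 mm, along x; it is the wall's inner lower edge. Wall 5 mm thick (below the hinge line when flat, outside it when upright), 77 mm long, 34 mm high.
- wall_right_tab (a point): Tab in the middle of the right side (-y) wall's free edge: 50 mm wide, 5 mm thick, reaching to 60 mm from the hinge line. The point is mid-thickness, 50 mm from the hinge line. Pinch it across its 50 mm width (parallel to the hinge) and the wall pivots between the finger pads while it is swung up.
- wall_near (a joint): Angle of the blue near end (-x) wall, rad: 0 flat out on the desk, 1.57 upright, stop at 1.58. Stiff hinge (0.25 N m of friction): stays where it is left. Hinge line in the tray frame: x = -40 mm, z = 6 mm, along y; it is the wall's inner lower edge. Wall 5 mm thick (below the hinge line when flat, outside it when upright), 120 mm long, 34 mm high.
- wall_near_tab (a point): Tab in the middle of the near end (-x) wall's free edge: 50 mm wide, 5 mm thick, reaching to 60 mm from the hinge line. The point is mid-thickness, 50 mm from the hinge line. Pinch it across its 50 mm width (parallel to the hinge) and the wall pivots between the finger pads while it is swung up.
- wall_far (a joint): Angle of the blue far end (+x) wall, rad: 0 flat out on the desk, 1.57 upright, stop at 1.58. Stiff hinge (0.25 N m of friction): stays where it is left. Hinge line in the tray frame: x = +40 mm, z = 6 mm, along y; it is the wall's inner lower edge. Wall 5 mm thick (below the hinge line when flat, outside it when upright), 120 mm long, 34 mm high.
- wall_far_tab (a point): Tab in the middle of the far end (+x) wall's free edge: 50 mm wide, 5 mm thick, reaching to 60 mm from the hinge line. The point is mid-thickness, 50 mm from the hinge line. Pinch it across its 50 mm width (parallel to the hinge) and the wall pivots between the finger pads while it is swung up.
- brass_1: Round brass blank, 40 mm in diameter, 60 mm long, about 0.6 kg, lying on its side in a lane of the rack; origin at its centre, x along its axis. It rolls easily. Can be gripped over its two flat ends (60 mm). One to three of these are there; an absent one is None from the start.
- brass_2: Round brass blank, 40 mm in diameter, 60 mm long, about 0.6 kg, lying on its side in a lane of the rack; origin at its centre, x along its axis. It rolls easily. Can be gripped over its two flat ends (60 mm). One to three of these are there; an absent one is None from the start.
- brass_3: Round brass blank, 40 mm in diameter, 60 mm long, about 0.6 kg, lying on its side in a lane of the rack; origin at its centre, x along its axis. It rolls easily. Can be gripped over its two flat ends (60 mm). One to three of these are there; an absent one is None from the start.
- plastic_1: Round blank of black plastic, 40 mm in diameter, 60 mm long, about 0.11 kg, lying on its side in a lane of the rack; origin at its centre, x along its axis. It rolls easily. Can be gripped over its two flat ends (60 mm). One to three of these are there (four to six blanks in all); an absent one is None from the start.
- plastic_2: Round blank of black plastic, 40 mm in diameter, 60 mm long, about 0.11 kg, lying on its side in a lane of the rack; origin at its centre, x along its axis. It rolls easily. Can be gripped over its two flat ends (60 mm). One to three of these are there (four to six blanks in all); an absent one is None from the start.
- plastic_3: Round blank of black plastic, 40 mm in diameter, 60 mm long, about 0.11 kg, lying on its side in a lane of the rack; origin at its centre, x along its axis. It rolls easily. Can be gripped over its two flat ends (60 mm). One to three of these are there (four to six blanks in all); an absent one is None from the start.
- white_tin: Round white tin, 70 mm in diameter, 32 mm tall, standing behind the loupe; origin at the middle of its underside. A bystander, not to be disturbed.
- eye_loupe: Black stand loupe, 42 mm in diameter, 37 mm tall, standing behind the tray; origin at the middle of its foot. A bystander, not to be disturbed.
- rack: Plywood stock rack, 250 x 180 mm, fixed, its floor 4 mm above the desk; origin: middle of its underside, x along its lanes. Four wooden ribs, 6 mm wide, their tops 16 mm above the desk, at y = -84, -28, 28 and 84 mm make three lanes 50 mm wide, open at both ends; up to two blanks lie one behind the other in a lane.
Things that resemble listed ones, but are neither listed nor needed, are in the scene too. What is shaped like the brass_3 but green is not meant.

How it is judged:
On the way, in this order (a step that is already met when the one before it is completed fails the run):
1. both side walls of the tray stand upright (value of joint each of wall_left, wall_right above 1.45 rad), for 0.2 s.
2. every brass blank lies on the tray's floor between the upright side walls (all of step 1 and x of brass_1 in the frame of tray between -0.013 and 0.013 m and angle between the x axis of each of brass_1, brass_2, brass_3 and the x axis of tray, either way round below 0.15 rad and y of brass_1 in the frame of tray between -0.047 and 0.047 m and z of brass_1 in the frame of tray between 0.02 and 0.032 m and x of brass_2 in the frame of tray between -0.013 and 0.013 m and y of brass_2 in the frame of tray between -0.047 and 0.047 m and z of brass_2 in the frame of tray between 0.02 and 0.032 m and x of brass_3 in the frame of tray between -0.013 and 0.013 m and y of brass_3 in the frame of tray between -0.047 and 0.047 m and z of brass_3 in the frame of tray between 0.02 and 0.032 m), for 0.2 s.
3. every plastic blank lies on the floor beside the brass or is saddled in a groove of the layer below, the end walls still being down (x of brass_1 in the frame of tray between -0.013 and 0.013 m and angle between the x axis of each of brass_1, brass_2, brass_3 and the x axis of tray, either way round below 0.15 rad and y of brass_1 in the frame of tray between -0.047 and 0.047 m and z of brass_1 in the frame of tray between 0.02 and 0.032 m and x of brass_2 in the frame of tray between -0.013 and 0.013 m and y of brass_2 in the frame of tray between -0.047 and 0.047 m and z of brass_2 in the frame of tray between 0.02 and 0.032 m and x of brass_3 in the frame of tray between -0.013 and 0.013 m and y of brass_3 in the frame of tray between -0.047 and 0.047 m and z of brass_3 in the frame of tray between 0.02 and 0.032 m and ((x of plastic_1 in the frame of tray between -0.013 and 0.013 m and angle between the x axis of plastic_1 and the x axis of tray, either way round below 0.15 rad and y of plastic_1 in the frame of tray between -0.047 and 0.047 m and z of plastic_1 in the frame of tray between 0.02 and 0.032 m) or (x of plastic_1 in the frame of tray between -0.013 and 0.013 m and angle between the x axis of plastic_1 and the x axis of tray, either way round below 0.15 rad and ((z of plastic_1 in the frame of tray between 0.054 and 0.067 m and y of plastic_1 in the frame of tray between -0.03 and -0.011 m) or (z of plastic_1 in the frame of tray between 0.054 and 0.067 m and y of plastic_1 in the frame of tray between 0.011 and 0.03 m) or (z of plastic_1 in the frame of tray between 0.086 and 0.102 m and y of plastic_1 in the frame of tray between -0.01 and 0.01 m)))) and ((x of plastic_2 in the frame of tray between -0.013 and 0.013 m and angle between the x axis of plastic_2 and the x axis of tray, either way round below 0.15 rad and y of plastic_2 in the frame of tray between -0.047 and 0.047 m and z of plastic_2 in the frame of tray between 0.02 and 0.032 m) or (x of plastic_2 in the frame of tray between -0.013 and 0.013 m and angle between the x axis of plastic_2 and the x axis of tray, either way round below 0.15 rad and ((z of plastic_2 in the frame of tray between 0.054 and 0.067 m and y of plastic_2 in the frame of tray between -0.03 and -0.011 m) or (z of plastic_2 in the frame of tray between 0.054 and 0.067 m and y of plastic_2 in the frame of tray between 0.011 and 0.03 m) or (z of plastic_2 in the frame of tray between 0.086 and 0.102 m and y of plastic_2 in the frame of tray between -0.01 and 0.01 m)))) and ((x of plastic_3 in the frame of tray between -0.013 and 0.013 m and angle between the x axis of plastic_3 and the x axis of tray, either way round below 0.15 rad and y of plastic_3 in the frame of tray between -0.047 and 0.047 m and z of plastic_3 in the frame of tray between 0.02 and 0.032 m) or (x of plastic_3 in the frame of tray between -0.013 and 0.013 m and angle between the x axis of plastic_3 and the x axis of tray, either way round below 0.15 rad and ((z of plastic_3 in the frame of tray between 0.054 and 0.067 m and y of plastic_3 in the frame of tray between -0.03 and -0.011 m) or (z of plastic_3 in the frame of tray between 0.054 and 0.067 m and y of plastic_3 in the frame of tray between 0.011 and 0.03 m) or (z of plastic_3 in the frame of tray between 0.086 and 0.102 m and y of plastic_3 in the frame of tray between -0.01 and 0.01 m)))) and value of joint each of wall_near, wall_far below 1 rad), for 0.2 s.
At the end, for the whole second after the job is handed in: All walls above 1.45 rad. Blanks at rest, lengthwise within 0.15 rad and 13 mm of mid-length. Centres above the tray's underside: brass 20-32 mm; plastic the same, or 54-67 mm at 11-30 mm either side of the middle, or 86-102 mm within 10 mm of the middle (all of step 2 and value of joint each of wall_near, wall_far above 1.45 rad and ((x of plastic_1 in the frame of tray between -0.013 and 0.013 m and angle between the x axis of plastic_1 and the x axis of tray, either way round below 0.15 rad and y of plastic_1 in the frame of tray between -0.047 and 0.047 m and z of plastic_1 in the frame of tray between 0.02 and 0.032 m) or (x of plastic_1 in the frame of tray between -0.013 and 0.013 m and angle between the x axis of plastic_1 and the x axis of tray, either way round below 0.15 rad and ((z of plastic_1 in the frame of tray between 0.054 and 0.067 m and y of plastic_1 in the frame of tray between -0.03 and -0.011 m) or (z of plastic_1 in the frame of tray between 0.054 and 0.067 m and y of plastic_1 in the frame of tray between 0.011 and 0.03 m) or (z of plastic_1 in the frame of tray between 0.086 and 0.102 m and y of plastic_1 in the frame of tray between -0.01 and 0.01 m)))) and ((x of plastic_2 in the frame of tray between -0.013 and 0.013 m and angle between the x axis of plastic_2 and the x axis of tray, either way round below 0.15 rad and y of plastic_2 in the frame of tray between -0.047 and 0.047 m and z of plastic_2 in the frame of tray between 0.02 and 0.032 m) or (x of plastic_2 in the frame of tray between -0.013 and 0.013 m and angle between the x axis of plastic_2 and the x axis of tray, either way round below 0.15 rad and ((z of plastic_2 in the frame of tray between 0.054 and 0.067 m and y of plastic_2 in the frame of tray between -0.03 and -0.011 m) or (z of plastic_2 in the frame of tray between 0.054 and 0.067 m and y of plastic_2 in the frame of tray between 0.011 and 0.03 m) or (z of plastic_2 in the frame of tray between 0.086 and 0.102 m and y of plastic_2 in the frame of tray between -0.01 and 0.01 m)))) and ((x of plastic_3 in the frame of tray between -0.013 and 0.013 m and angle between the x axis of plastic_3 and the x axis of tray, either way round below 0.15 rad and y of plastic_3 in the frame of tray between -0.047 and 0.047 m and z of plastic_3 in the frame of tray between 0.02 and 0.032 m) or (x of plastic_3 in the frame of tray between -0.013 and 0.013 m and angle between the x axis of plastic_3 and the x axis of tray, either way round below 0.15 rad and ((z of plastic_3 in the frame of tray between 0.054 and 0.067 m and y of plastic_3 in the frame of tray between -0.03 and -0.011 m) or (z of plastic_3 in the frame of tray between 0.054 and 0.067 m and y of plastic_3 in the frame of tray between 0.011 and 0.03 m) or (z of plastic_3 in the frame of tray between 0.086 and 0.102 m and y of plastic_3 in the frame of tray between -0.01 and 0.01 m)))) and linear speed of each of brass_1, brass_2, brass_3, plastic_1, plastic_2, plastic_3 below 0.03 m/s); the robot touches nothing.
It fails at once if the loupe or the white tin is displaced by more than 30 mm (distance of any of white_tin, eye_loupe from where it was at the start of the episode above 0.03 m).
Of brass_1, brass_2, brass_3, plastic_1, plastic_2, plastic_3 only 4 to 6 are there at a start; the rules pass over those that are not, and their reading is None.
At some moment in a run one of plastic_1, plastic_2, plastic_3 may be knocked a few centimetres aside while the robot is not near it.
Once in a run the grip may slacken for a moment while it holds something.
It also fails if it takes over 208 s, if anything falls off the work surface, if the arm or the gripper's body presses on something with over 40 N, if the wrist force passes 120 N, or if a joint passes its speed limit or range.

## Working session

There is one attempt and no reset: what is moved stays moved. The work goes in short steps, Python scripts to look and compute and a tool call to move; the robot and the scene stay as the last step left them, time stands still between calls to the robot, and variables do not carry over. Pictures are saved under pics/ and viewed, at most 14 in all, crops included, and the job is handed in when it is done.

Besides the shell and the picture viewer there is one more tool, called after "Call:" by a JSON object that holds its "method" and its "body". jog_arm: Moves the arm, as the interface text tells. Scaled input: -1 to 1 covers 0.025 m each way for a shift and 4 degrees each way for a turn. Its arguments: {"type":"object","properties":{"dr":{"type":"array","items":{"type":"array","items":{"type":"number"}}},"translation":{"type":"array","items":{"type":"array","items":{"type":"number"}}},"jaw":{"type":"array","items":{"type":"number"}},"squeeze":{"type":"number"}},"required":["dr","translation","jaw"]}

```bash
mkdir -p pics
cat > h.py <<'E'
from workcell import manip, optics
import numpy as np, cv2
def shot(n,f):
    c=optics.camera(n); np.savez(f'pics/{f}.npz',**c); cv2.imwrite(f'pics/{f}.png',c['color'][:,:,::-1]); return c
def ray(c,u,v,z):
    d=c['R'].T@np.linalg.inv(c['mtx'])@np.array([u,v,1.]); o=-c['R'].T@c['t']; return o+d*(z-o[2])/d[2]
def proj(c,X):
    p=c['mtx']@(c['R']@np.array(X,float)+c['t']); return p[:2]/p[2]
E
python3 - <<'E'
from h import *
for n in('top','scene'):
    c=shot(n,n+'0'); print(n,-c['R'].T@c['t'],c['mtx'][0,0])
    im=cv2.resize(c['color'],(800,600))[:,:,::-1]
    cv2.imwrite(f'pics/{n}0b.png',im)
o=manip.get_obs();print(o)
E
```

```text
top [ 0.41832311 -0.14752212  1.12750622] 472.5318366974465
scene [0.28254062 0.53228125 0.50048845] 428.2248608508788
{'clock': 0.1, 'joint_pos': array([ 1.18440942,  0.33277014, -0.06471638,  1.46087507,  0.02158394,
        1.34990912, -0.08851339]), 'joint_velocities': array([ 0.00033599, -0.00182315, -0.00080119, -0.00113927,  0.00013907,
        0.00158471,  0.00148974]), 'tau': array([ 1.62576354e-03, -6.26744556e+01,  4.94424964e-02, -3.92426240e+01,
        1.63912901e-02,  6.94633593e-03, -5.19160011e-06]), 'position': array([ 0.22227189, -0.58376899,  0.23061113]), 'ee_rot': array([ 9.83501106e-01,  1.80901002e-01, -1.33384431e-04, -6.19274151e-04]), 'ft_force': array([-0.60394924, -0.12641365,  0.61830216]), 'torque': array([-0.00598506,  0.0743009 ,  0.01687259]), 'grasp_force': 0.0, 'grip_width': 1.0059424758049638}
```

View pics/top0b.png

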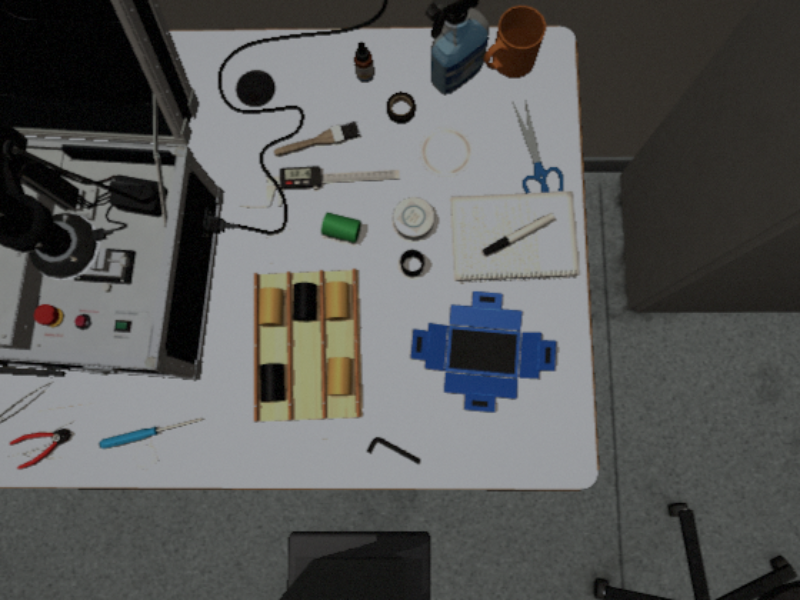

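View pics/scene0b.png

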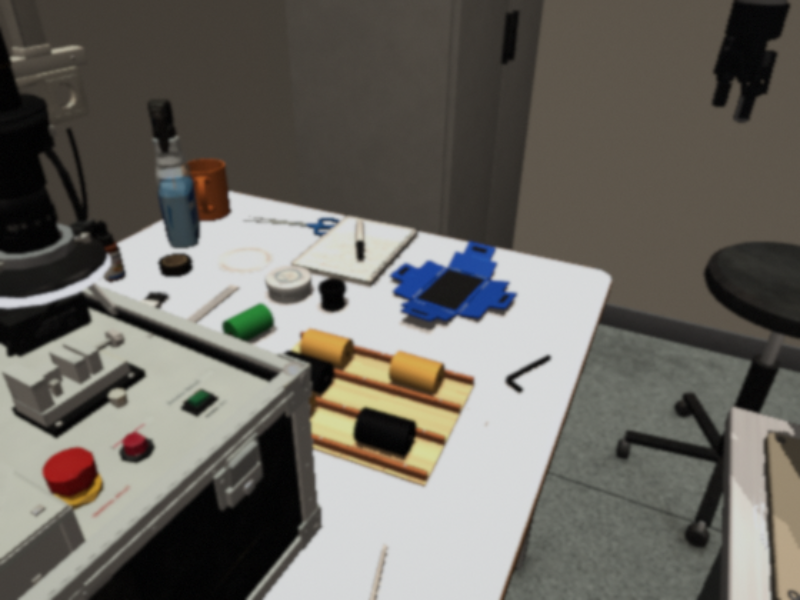

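Top view (800×600 scaled): rack at ~(307,345) holds brass at (271,306), (336,300), (340,376) and plastic at (305,301), (272,382). The tray is at ~(484,352), the loupe at (412,263), the tin at (413,218), and the green decoy at (341,227). So there are 3 brass and 2 plastic.

```bash
cat > m.py <<'E'
from h import *
c=shot('top','topm'); im=c['color']; print(np.round(c['R'],3).tolist())
hsv=cv2.cvtColor(im,cv2.COLOR_RGB2HSV)
def blobs(mask,name,z,amin=30):
    mask=mask.astype(np.uint8)
    n,l,s,ce=cv2.connectedComponentsWithStats(mask)
    for i in range(1,n):
        if s[i,4]<amin: continue
        cs,_=cv2.findContours((l==i).astype(np.uint8),cv2.RETR_EXTERNAL,cv2.CHAIN_APPROX_NONE)
        b=cv2.boxPoints(cv2.minAreaRect(cs[0]))
        W=np.array([ray(c,*p,z)[:2] for p in b]); 
        print(name,ce[i].round(1),s[i,4],'ctr',ray(c,*ce[i],z)[:2].round(4),'boxc',W.mean(0).round(4),'edges',(W[1]-W[0]).round(3),(W[2]-W[1]).round(3))
H,S,V=[hsv[...,i].astype(int) for i in range(3)]
R=np.zeros(H.shape,bool); R[180:300,170:260]=1
T=np.zeros(H.shape,bool); T[195:295,280:395]=1
blobs(T&(H>100)&(H<130)&(S>120),'tray blue',0.006)
blobs(T&(V<60)&~((H>100)&(H<130)&(S>150)),'tray dark',0.006,15)
blobs(R&(V<50),'plastic',0.028)
blobs(R&(H>12)&(H<26)&(S>150)&(V>100),'brass',0.028)
blobs(R&(S>60),'rack',0.010)
for p in [(271,306),(320,400),(291,345),(340,376)]: print(p,hsv[int(p[1]*.7),int(p[0]*.7)])
L=np.zeros(H.shape,bool); L[140:200,260:320]=1
blobs(L&(V<60),'loupe',0.03)
E
python3 m.py
```

```text
[[0.002, -1.0, -0.022], [-0.982, 0.002, -0.188], [0.188, 0.022, -0.982]]
tray blue [338.  245.7] 3348 ctr [ 0.5518 -0.2583] boxc [ 0.5557 -0.2587] edges [ 0.136 -0.135] [-0.152 -0.144]
tray dark [340.5 209. ] 30 ctr [ 0.6408 -0.2662] boxc [ 0.6408 -0.2662] edges [-0.    -0.022] [-0.005  0.   ]
tray dark [337.8 245.5] 1215 ctr [ 0.5523 -0.2578] boxc [ 0.5525 -0.2577] edges [ 0.064 -0.007] [-0.01  -0.107]
tray dark [293.  240.5] 30 ctr [ 0.5643 -0.1513] boxc [ 0.5632 -0.1514] edges [-0.    -0.005] [-0.024  0.   ]
tray dark [383.  248.2] 32 ctr [ 0.5459 -0.3648] boxc [ 0.5463 -0.3647] edges [-0.    -0.005] [-0.024  0.001]
tray dark [335.6 282.1] 33 ctr [ 0.4662 -0.251 ] boxc [ 0.4662 -0.2507] edges [ 0.007 -0.001] [-0.002 -0.022]
plastic [213.2 211.1] 430 ctr [0.6321 0.0382] boxc [0.6325 0.0387] edges [-0.    -0.038] [-0.063 -0.002]
plastic [190.1 267.5] 449 ctr [0.4986 0.0884] boxc [0.4987 0.0884] edges [ 0.002 -0.041] [-0.059 -0.005]
brass [229.3 209.3] 67 ctr [ 0.6365 -0.    ] boxc [ 6.348e-01 -6.000e-04] edges [-0.    -0.007] [-0.058 -0.001]
brass [239.2 209.4] 107 ctr [ 0.6361 -0.0236] boxc [ 0.636  -0.0232] edges [-0.   -0.01] [-0.056 -0.001]
brass [182.3 214.9] 63 ctr [0.6231 0.1117] boxc [0.6254 0.1113] edges [0.058 0.002] [-0.    -0.007]
brass [192.3 213.7] 107 ctr [0.6259 0.0878] boxc [0.6265 0.0882] edges [ 0.056 -0.001] [-0.001 -0.012]
brass [230.9 262.2] 66 ctr [ 0.5109 -0.0067] boxc [ 0.5091 -0.0081] edges [-0.    -0.007] [-0.056 -0.001]
brass [241.1 263.3] 115 ctr [ 0.5083 -0.0305] boxc [ 0.5091 -0.0302] edges [-0.    -0.009] [-0.056 -0.001]
rack [216.1 241.6] 6980 ctr [0.5613 0.0321] boxc [0.5655 0.0372] edges [ 0.005 -0.184] [-0.25  -0.011]
(271, 306) [ 21 147 151]
(320, 400) [ 31  72 141]
(291, 345) [ 12 123  95]
(340, 376) [ 23 136 152]
loupe [288.3 183.3] 149 ctr [ 0.6991 -0.1405] boxc [ 0.6974 -0.1398] edges [-0.    -0.038] [-0.044  0.   ]
```

Call:
{"method": "jog_arm", "body": {"dr": [[0,0,-1],[0,0,-1],[0,0,-1],[0,0,-1],[0,0,-1],[0,0,-1],[0,0,-1],[0,0,-1]], "translation": [[0,0,0],[0,0,0],[0,0,0],[0,0,0],[0,0,0],[0,0,0],[0,0,0],[0,0,0]], "jaw": [1,1,1,1,1,1,1,1], "squeeze": 40}}

```text
clock: 0.95
position: [0.2223, -0.584, 0.231]
ee_rot: [0.895, 0.446, 0.0, -0.0]
ft_force: [0.1, 1.0, -0.3]
grip_width: 1.004
grasp_force: 0.0
```

Call:
{"method": "jog_arm", "body": {"dr": [[0,0,-1],[0,0,-1],[0,0,-1],[0,0,-1],[0,0,-1],[0,0,-1],[0,0,-1],[0,0,-1],[0,0,-0.065]], "translation": [[0,0,0],[0,0,0],[0,0,0],[0,0,0],[0,0,0],[0,0,0],[0,0,0],[0,0,0],[0,0,0]], "jaw": [1,1,1,1,1,1,1,1,1]}}

```text
clock: 1.85
position: [0.2223, -0.584, 0.231]
ee_rot: [0.736, 0.677, 0.0, -0.0]
ft_force: [0.5, 0.8, 0.3]
grip_width: 1.0
grasp_force: 0.0
```

Run:
```python
from h import *
o=manip.get_obs();print(o['clock'],o['position'],o['ee_rot'],o['joint_pos'].round(2))
s=shot('scene','scene1'); im=s['color']; hsv=cv2.cvtColor(im,cv2.COLOR_RGB2HSV); H,S,V=[hsv[...,i].astype(int) for i in range(3)]
c=np.array([.553,-.258]); R=np.array([[np.cos(-.086),-np.sin(-.086)],[np.sin(-.086),np.cos(-.086)]])
for t in [(0,.1115),(0,-.1115),(.09,0),(-.09,0),(0,0)]: print(t,proj(s,[*(c+R@np.array(t)),.006]).round(1))
crop=im[160:240,265:370,::-1]; cv2.imwrite('pics/c1.png',cv2.resize(crop,None,fx=7,fy=7,interpolation=cv2.INTER_CUBIC))
```

```text
1.85 [ 0.22232927 -0.58397794  0.23101871] [ 7.36237202e-01  6.76723524e-01  1.00427227e-04 -2.12066266e-04] [ 1.3   0.34 -0.22  1.45  0.07  1.36  1.  ]
(0, 0.1115) [292.  225.6]
(0, -0.1115) [335.6 182. ]
(0.09, 0) [281.  191.7]
(-0.09, 0) [353.1 213.1]
(0, 0) [315.6 202. ]
```

View pics/c1.png

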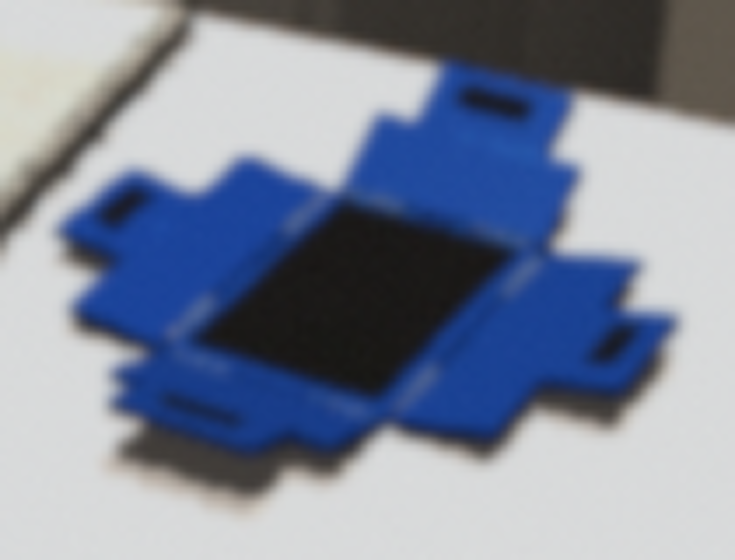

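The walls are clearly raised a bit off the desk. Hole centres in the crop: left (203,411), right (495,104), far (122,206), near (613,345). I'll triangulate these across the two views.

Run:
```python
from h import *
t=np.load('pics/topm.npz'); s=np.load('pics/scene1.npz')
P=[c['mtx']@np.c_[c['R'],c['t']] for c in(t,s)]
a={'L':((293,240.5),(203,411)),'R':((383,248.2),(495,104)),'F':((340.5,209),(122,206)),'N':((335.6,282.1),(613,345))}
c=np.array([.553,-.258]);th=-.086;R=np.array([[np.cos(th),-np.sin(th)],[np.sin(th),np.cos(th)]])
for k,(p,q) in a.items():
    q=(q[0]/7+265-.4,q[1]/7+160-.4)
    X=cv2.triangulatePoints(P[0],P[1],np.array(p,float),np.array(q,float)).ravel();X=X[:3]/X[3]
    T=R.T@(X[:2]-c); print(k,X.round(4),'tray',T.round(4))
```

```text
L [ 0.562  -0.1514  0.0216] tray [-0.0002  0.1069]
R [ 0.543  -0.3598  0.0312] tray [-0.0012 -0.1023]
F [ 0.6395 -0.2653  0.0142] tray [0.0868 0.0002]
N [ 0.466  -0.2499  0.0161] tray [-0.0874  0.0005]
```

Call:
{"method": "jog_arm", "body": {"dr": [[0,0,0],[0,0,0],[0,0,0],[0,0,0],[0,0,0],[0,0,0],[0,0,0],[0,0,0],[0,0,0]], "translation": [[0.96,0.64,0],[0.96,0.64,0],[0.96,0.64,0],[0.96,0.64,0],[0.96,0.64,0],[0.96,0.64,0],[0.96,0.64,0],[0.96,0.64,0],[0.96,0.64,0]], "jaw": [1,1,1,1,1,1,1,1,1]}}

```text
clock: 2.8
position: [0.3849, -0.3802, 0.2313]
ee_rot: [0.737, 0.675, -0.0, 0.0]
ft_force: [0.4, 0.3, 0.1]
grip_width: 1.002
grasp_force: 0.0
```

Call:
{"method": "jog_arm", "body": {"dr": [[0,0,0],[0,0,0],[0,0,0],[0,0,0],[0,0,0],[0,0,0],[0,0,0],[0,0,0],[0,0,0],[0,0,0]], "translation": [[0.96,0.64,0],[0.96,0.64,0],[0.96,0.64,0],[0.96,0.64,0],[0.96,0.64,0],[0.96,0.64,0],[0.96,0.64,0],[0.96,0.64,0],[0.96,0.64,0],[0.96,0.64,0]], "jaw": [1,1,1,1,1,1,1,1,1,1]}}

```text
clock: 3.8
position: [0.5648, -0.1548, 0.2313]
ee_rot: [0.737, 0.675, -0.0, 0.0]
ft_force: [-0.3, -0.1, -0.6]
grip_width: 0.999
grasp_force: 0.0
```

Call:
{"method": "jog_arm", "body": {"dr": [[0,0,0],[0,0,0],[0,0,0],[0,0,0],[0,0,0],[0,0,0],[0,0,0],[0,0,0],[0,0,0],[0,0,0]], "translation": [[0.23,-0.12,0.9],[0,0,1],[0,0,1],[0,0,1],[0,0,1],[0,0,1],[0,0,1],[0,0,1],[0,0,0.7],[0,0,0.3]], "jaw": [1,1,1,1,1,1,1,1,1,1]}}

```text
clock: 4.8
position: [0.5606, -0.1496, 0.0069]
ee_rot: [0.737, 0.676, -0.001, -0.001]
ft_force: [-0.3, 0.3, 0.6]
grip_width: 1.005
grasp_force: 0.0
```

Call:
{"method": "jog_arm", "body": {"dr": [[0,0,0],[0,0,0],[0,0,0],[0,0,0],[0,0,0],[0,0,0]], "translation": [[0,0,0],[0,0,0],[0,0,0],[0,0,0],[0,0,0],[0,0,0]], "jaw": [0.5,0.5,0.5,0.5,0.5,0.5]}}

```text
clock: 5.4
position: [0.5629, -0.1498, 0.0101]
ee_rot: [0.737, 0.676, 0.001, 0.001]
ft_force: [1.2, 0.8, 6.9]
grip_width: 0.568
grasp_force: 42.4
```

Call:
{"method": "jog_arm", "body": {"dr": [[0,0,0],[0,0,0],[0,0,0],[0,0,0],[0,0,0],[0,0,0],[0,0,0],[0,0,0]], "translation": [[-0.2,0,-0.5],[-0.3,0,-0.4],[-0.39,0,-0.31],[-0.46,0,-0.2],[-0.5,0,-0.08],[-0.14,0,0],[0,0,0],[0,0,0]], "jaw": [0.5,0.5,0.5,0.5,0.5,0.5,0.5,0.5]}}

```text
clock: 6.2
position: [0.5588, -0.1979, 0.0479]
ee_rot: [0.736, 0.677, 0.001, 0.0]
ft_force: [-1.6, 6.0, 12.5]
grip_width: 0.537
grasp_force: 40.9
```

```bash
cat > tf.py <<'E'
from h import *
def tr(p,c=(.553,-.258),th=-.086):
    R=np.array([[np.cos(th),-np.sin(th)],[np.sin(th),np.cos(th)]]); return R.T@(np.array(p[:2])-c)
def st():
    o=manip.get_obs(); q=o['ee_rot']; print('t',round(o['clock'],2),'pos',o['position'].round(4),'psi',round(np.degrees(2*np.arctan2(q[1],q[0])),2),'tray',tr(o['position']).round(4),'F',o['ft_force'].round(1),'w',round(o['grip_width'],3),'j',o['joint_pos'].round(2)); return o
E
python3 - <<'E'
from tf import *
st(); s=shot('scene','scene2'); im=s['color']
cv2.imwrite('pics/c2.png',cv2.resize(im[100:260,230:400,::-1],None,fx=3.5,fy=3.5,interpolation=cv2.INTER_CUBIC))
E
```

```text
t 6.2 pos [ 0.5588 -0.1979  0.0479] psi 85.14 tray [0.0006 0.0604] F [-1.6  6.  12.5] w 0.537 j [ 0.68  0.48 -0.51  1.72  0.27  1.01 -0.01]
```

View pics/c2.png

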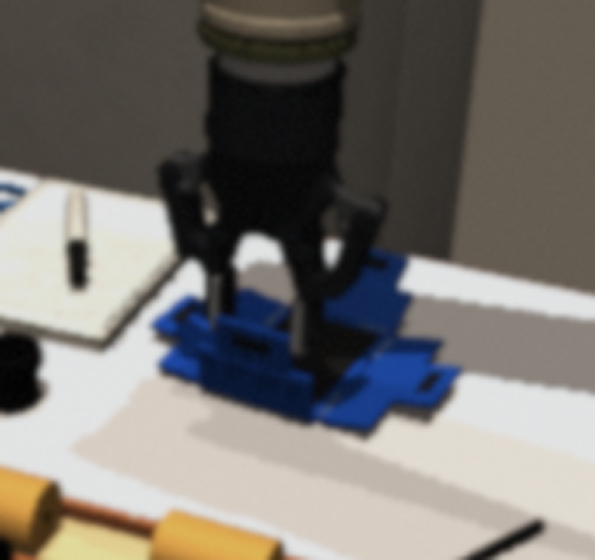

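Call:
{"method": "jog_arm", "body": {"dr": [[0,0,0],[0,0,0],[0,0,0],[0,0,0],[0,0,0],[0,0,0],[0,0,0],[0,0,0]], "translation": [[0,0,0],[0,0,0],[0,0,0],[0,0,0],[0,0,0],[0,0,-1],[0,0,-1],[0,0,-1]], "jaw": [1,1,1,1,1,1,1,1]}}

```text
clock: 7.05
position: [0.5573, -0.1992, 0.1218]
ee_rot: [0.737, 0.676, -0.0, -0.0]
ft_force: [0.5, 0.3, -0.3]
grip_width: 1.001
grasp_force: 0.0
```

Call:
{"method": "jog_arm", "body": {"dr": [[0,0,0],[0,0,0],[0,0,0],[0,0,0],[0,0,0],[0,0,0],[0,0,0],[0,0,0],[0,0,0]], "translation": [[-0.94,0,0],[-0.94,0,0],[-0.94,0,0],[-0.94,0,0],[-0.94,0,0],[-0.94,0,0],[-0.94,-0.02,0],[0,0,0],[0,0,0]], "jaw": [1,1,1,1,1,1,1,1,1]}}

```text
clock: 7.95
position: [0.5427, -0.3632, 0.1207]
ee_rot: [0.737, 0.676, 0.0, -0.0]
ft_force: [0.5, 1.0, -0.5]
grip_width: 1.0
grasp_force: 0.0
```

Run:
```python
from tf import *
st()
```

```text
t 7.95 pos [ 0.5427 -0.3632  0.1207] psi 85.05 tray [-0.0012 -0.1057] F [ 0.5  1.  -0.5] w 1.0 j [ 0.86  0.51 -0.46  1.49  0.23  1.19  0.28]
```

Call:
{"method": "jog_arm", "body": {"dr": [[0,0,0],[0,0,0],[0,0,0],[0,0,0],[0,0,0],[0,0,0],[0,0,0],[0,0,0],[0,0,0]], "translation": [[0,0.05,1],[0,0,1],[0,0,1],[0,0,1],[0,0,0],[0,0,0],[0,0,0],[0,0,0],[0,0,0]], "jaw": [1,1,1,1,0.5,0.5,0.5,0.5,0.5]}}

```text
clock: 8.85
position: [0.5437, -0.3633, 0.0226]
ee_rot: [0.737, 0.676, -0.0, -0.0]
ft_force: [-5.8, 1.4, 1.0]
grip_width: 0.567
grasp_force: 41.2
```

Call:
{"method": "jog_arm", "body": {"dr": [[0,0,0],[0,0,0],[0,0,0],[0,0,0],[0,0,0],[0,0,0],[0,0,0]], "translation": [[0.29,0,-0.4],[0.38,0,-0.32],[0.45,0,-0.22],[0.55,0,-0.1],[0.14,0,0],[0,0,0],[0,0,0]], "jaw": [0.5,0.5,0.5,0.5,0.5,0.5,0.5]}}

```text
clock: 9.55
position: [0.5475, -0.3184, 0.0497]
ee_rot: [0.737, 0.676, -0.001, 0.001]
ft_force: [-11.2, -2.3, 9.2]
grip_width: 0.52
grasp_force: 42.2
```

Run:
```python
from tf import *
st()
```

```text
t 9.55 pos [ 0.5475 -0.3184  0.0497] psi 85.11 tray [-0.0003 -0.0607] F [-11.2  -2.3   9.2] w 0.52 j [ 0.8   0.55 -0.45  1.6   0.27  1.05  0.18]
```

Call:
{"method": "jog_arm", "body": {"dr": [[0,0,0],[0,0,0],[0,0,0],[0,0,0],[0,0,0],[0,0,0],[0,0,0],[0,0,0],[0,0,0],[0,0,0]], "translation": [[0,0,0],[0,0,0],[0,0,0],[0,0,0],[0,0,0],[0,0,-1],[0,0,-1],[0,0,-1],[0,0,-1],[0,0,-1]], "jaw": [1,1,1,1,1,1,1,1,1,1]}}

```text
clock: 10.55
position: [0.5481, -0.318, 0.1731]
ee_rot: [0.737, 0.676, 0.0, 0.0]
ft_force: [-0.3, -0.5, -0.3]
grip_width: 1.001
grasp_force: 0.0
```

```bash
cat > m2.py <<'E'
from tf import *
import sys
def meas(tag):
    c=shot('top',tag); hsv=cv2.cvtColor(c['color'],cv2.COLOR_RGB2HSV); H,S,V=[hsv[...,i].astype(int) for i in range(3)]
    R=np.zeros(H.shape,bool); R[180:300,165:262]=1
    for name,m in(('plastic',(V<50)),('brass',(H>=17)&(H<=27)&(S>108))):
        m=cv2.morphologyEx((R&m).astype(np.uint8),cv2.MORPH_OPEN,np.ones((2,2)))
        m=cv2.morphologyEx(m,cv2.MORPH_CLOSE,np.ones((5,5)))
        for k in cv2.findContours(m,cv2.RETR_EXTERNAL,cv2.CHAIN_APPROX_NONE)[0]:
            if cv2.contourArea(k)<150: continue
            b=cv2.boxPoints(cv2.minAreaRect(k)); W=np.array([ray(c,*p,.024)[:2] for p in b]); e=[W[1]-W[0],W[2]-W[1]]
            a=max(e,key=np.linalg.norm); a=a*np.sign(a[0])
            print(name,W.mean(0).round(4),'sizes',[round(np.linalg.norm(x),3) for x in e],'yaw',round(np.degrees(np.arctan2(a[1],a[0])),1))
if __name__=='__main__': st(); meas(sys.argv[1])
E
python3 m2.py top3; python3 -c "
import cv2;i=cv2.imread('pics/top3.png')[150:330,150:410];cv2.imwrite('pics/top3c.png',cv2.resize(i,None,fx=3,fy=3,interpolation=cv2.INTER_CUBIC))"
```

```text
t 10.55 pos [ 0.5481 -0.318   0.1731] psi 85.11 tray [ 0.0002 -0.0602] F [-0.3 -0.5 -0.3] w 1.001 j [ 0.82  0.43 -0.48  1.49  0.2   1.27  0.23]
plastic [0.4968 0.0868] sizes [np.float64(0.041), np.float64(0.059)] yaw 5.0
plastic [0.6309 0.0369] sizes [np.float64(0.039), np.float64(0.063)] yaw 1.4
brass [ 0.5071 -0.024 ] sizes [np.float64(0.045), np.float64(0.061)] yaw 0.9
brass [0.6237 0.093 ] sizes [np.float64(0.041), np.float64(0.063)] yaw 2.0
brass [ 0.6332 -0.0121] sizes [np.float64(0.055), np.float64(0.063)] yaw 0.9
```

View pics/top3c.png

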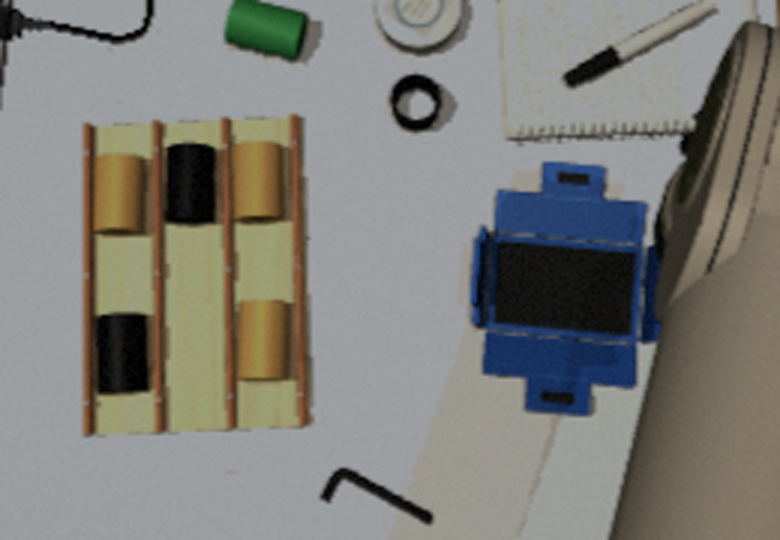

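Both side walls are up (crop: tray walls at x≈480 and 652). Brass is at crop (121,192), (259,181), (264,340), matching the lane centres.

Call:
{"method": "jog_arm", "body": {"dr": [[0,0,0],[0,0,0],[0,0,0],[0,0,0],[0,0,0],[0,0,0],[0,0,0]], "translation": [[0.95,0.18,0],[0.95,0.18,0],[0.95,0.18,0],[0.95,0.18,0],[0.95,0.18,0],[0.95,0.18,0],[0.95,0.18,0]], "jaw": [1,1,1,1,1,1,1], "squeeze": 80}}

```text
clock: 11.3
position: [0.5938, -0.1541, 0.172]
ee_rot: [0.737, 0.676, 0.0, -0.0]
ft_force: [0.7, 0.3, -1.3]
grip_width: 1.001
grasp_force: 0.0
```

Call:
{"method": "jog_arm", "body": {"dr": [[0,0,0],[0,0,0],[0,0,0],[0,0,0],[0,0,0],[0,0,0],[0,0,-1],[0,0,-0.65],[0,0,0]], "translation": [[0.95,0.19,0],[0.95,0.19,0],[0.95,0.19,0],[0.95,0.19,0],[0.95,0.19,0],[0.91,0.19,0],[0,0,1],[0,0,1],[0,0,0]], "jaw": [1,1,1,1,1,1,1,1,1]}}

```text
clock: 12.2
position: [0.6321, -0.0167, 0.1185]
ee_rot: [0.696, 0.718, -0.002, -0.002]
ft_force: [-0.6, -0.3, 0.1]
grip_width: 0.997
grasp_force: 0.0
```

Run:
```python
from tf import *
st()
```

```text
t 12.2 pos [ 0.6321 -0.0167  0.1185] psi 91.77 tray [0.0581 0.2472] F [-0.6 -0.3  0.1] w 0.997 j [ 0.41  0.5  -0.6   1.54  0.3   1.19 -0.22]
```

Call:
{"method": "jog_arm", "body": {"dr": [[0,0,0],[0,0,0],[0,0,0],[0,0,0],[0,0,0],[0,0,0]], "translation": [[0,0.08,1],[0,0,1],[0,0,1],[0,0,1],[0,0,0.5],[0,0,0]], "jaw": [1,1,1,1,1,1]}}

```text
clock: 12.8
position: [0.6355, -0.0168, 0.0088]
ee_rot: [0.697, 0.717, -0.001, -0.001]
ft_force: [0.0, -0.3, -0.3]
grip_width: 1.002
grasp_force: 0.0
```

Call:
{"method": "jog_arm", "body": {"dr": [[0,0,0],[0,0,0],[0,0,0],[0,0,0],[0,0,0]], "translation": [[0,0,0],[0,0,0],[0,0,0],[0,0,0],[0,0,0]], "jaw": [0.6,0.6,0.6,0.6,0.6]}}

```text
clock: 13.3
position: [0.6374, -0.0166, 0.0117]
ee_rot: [0.697, 0.717, 0.001, 0.001]
ft_force: [-0.2, 0.3, 5.9]
grip_width: 0.691
grasp_force: 87.7
```

Run:
```python
from tf import *
st()
```

```text
t 13.3 pos [ 0.6374 -0.0166  0.0117] psi 91.68 tray [0.0633 0.2478] F [-0.2  0.3  5.9] w 0.691 j [ 0.37  0.63 -0.56  1.61  0.38  1.01 -0.27]
```

Call:
{"method": "jog_arm", "body": {"dr": [[0,0,0],[0,0,0],[0,0,1],[0,0,0.65],[0,0,0],[0,0,0]], "translation": [[0,0,-0.6],[0,0,-1],[0,0,-1],[0,0,-1],[0,0,-1],[0,0,-1]], "jaw": [0.6,0.6,0.6,0.6,0.6,0.6]}}

```text
clock: 13.9
position: [0.6356, -0.0166, 0.1514]
ee_rot: [0.737, 0.676, -0.0, -0.0]
ft_force: [0.1, 0.3, -5.8]
grip_width: 0.686
grasp_force: 88.0
```

Call:
{"method": "jog_arm", "body": {"dr": [[0,0,0],[0,0,0],[0,0,0],[0,0,0],[0,0,0],[0,0,0]], "translation": [[-0.96,-0.21,0],[-0.96,-0.21,0],[-0.96,-0.21,0],[-0.96,-0.21,0],[-0.96,-0.21,0],[-0.96,-0.21,0]], "jaw": [0.6,0.6,0.6,0.6,0.6,0.6]}}

```text
clock: 14.5
position: [0.5916, -0.1581, 0.1504]
ee_rot: [0.737, 0.676, -0.0, -0.0]
ft_force: [1.1, -0.2, -6.5]
grip_width: 0.688
grasp_force: 88.3
```

Call:
{"method": "jog_arm", "body": {"dr": [[0,0,0],[0,0,0],[0,0,0],[0,0,0],[0,0,0],[0,0,0],[0,0,0],[0,0,0]], "translation": [[-0.96,-0.21,0],[-0.96,-0.21,0],[-0.96,-0.21,0],[-0.96,-0.21,0],[-0.96,-0.22,0],[-0.96,-0.22,0],[0,0,0],[0,0,0]], "jaw": [0.6,0.6,0.6,0.6,0.6,0.6,0.6,0.6]}}

```text
clock: 15.3
position: [0.5477, -0.2985, 0.1501]
ee_rot: [0.737, 0.676, 0.0, -0.0]
ft_force: [0.7, 0.2, -5.2]
grip_width: 0.686
grasp_force: 88.2
```

Run:
```python
from tf import *
st()
```

```text
t 15.3 pos [ 0.5477 -0.2985  0.1501] psi 85.03 tray [-0.0018 -0.0408] F [ 0.7  0.2 -5.2] w 0.686 j [ 0.81  0.43 -0.49  1.55  0.21  1.22  0.19]
```

Call:
{"method": "jog_arm", "body": {"dr": [[0,0,0],[0,0,0],[0,0,0],[0,0,0],[0,0,0],[0,0,0],[0,0,0],[0,0,0]], "translation": [[0,0.07,1],[0,0,1],[0,0,1],[0,0,1],[0,0,0.7],[0,0,0.4],[0,0,0.2],[0,0,0.1]], "jaw": [0.6,0.6,0.6,0.6,0.6,0.6,0.6,0.6]}}

```text
clock: 16.1
position: [0.5505, -0.2982, 0.015]
ee_rot: [0.737, 0.676, 0.0, 0.0]
ft_force: [0.3, -0.8, -6.1]
grip_width: 0.683
grasp_force: 88.0
```

Run:
```python
from tf import *
st()
```

```text
t 16.1 pos [ 0.5505 -0.2982  0.015 ] psi 85.12 tray [ 0.001  -0.0403] F [ 0.3 -0.8 -6.1] w 0.683 j [ 0.77  0.58 -0.45  1.64  0.29  0.99  0.14]
```

Call:
{"method": "jog_arm", "body": {"dr": [[0,0,0],[0,0,0],[0,0,0]], "translation": [[0,0,0.05],[0,0,0.04],[0,0,0]], "jaw": [0.6,0.6,0.6]}}

```text
clock: 16.4
position: [0.5506, -0.2985, 0.0137]
ee_rot: [0.737, 0.676, 0.0, 0.001]
ft_force: [-2.5, 0.7, 4.3]
grip_width: 0.69
grasp_force: 89.2
```

Call:
{"method": "jog_arm", "body": {"dr": [[0,0,0],[0,0,0],[0,0,0],[0,0,0],[0,0,0],[0,0,0],[0,0,0],[0,0,0],[0,0,0],[0,0,0]], "translation": [[0,0,0],[0,0,0],[0,0,0],[0,0,0],[0,0,-0.4],[0,0,-0.6],[0,0,-1],[0,0,-1],[0,0,-1],[0,0,-1]], "jaw": [0.8,1,1,1,1,1,1,1,1,1]}}

```text
clock: 17.4
position: [0.5503, -0.2983, 0.14]
ee_rot: [0.737, 0.676, 0.0, 0.001]
ft_force: [0.1, -0.1, -0.5]
grip_width: 0.998
grasp_force: 0.0
```

Run:
```python
from tf import *
st()
```

```text
t 17.4 pos [ 0.5503 -0.2983  0.14  ] psi 85.11 tray [ 0.0007 -0.0404] F [ 0.1 -0.1 -0.5] w 0.998 j [ 0.8   0.44 -0.49  1.55  0.22  1.2   0.19]
```

Call:
{"method": "jog_arm", "body": {"dr": [[0,0,0],[0,0,0],[0,0,0],[0,0,0],[0,0,0],[0,0,0]], "translation": [[0.98,-0.24,0],[0.98,-0.24,0],[0.98,-0.24,0],[0.98,-0.24,0],[0.98,-0.24,0],[0.98,-0.24,0]], "jaw": [1,1,1,1,1,1]}}

```text
clock: 18.0
position: [0.5268, -0.1477, 0.1389]
ee_rot: [0.737, 0.676, 0.0, 0.001]
ft_force: [-0.1, 0.5, 0.4]
grip_width: 1.0
grasp_force: 0.0
```

Call:
{"method": "jog_arm", "body": {"dr": [[0,0,0],[0,0,0],[0,0,0],[0,0,0],[0,0,0],[0,0,-1],[0,0,-0.65],[0,0,0],[0,0,0]], "translation": [[0.98,-0.24,0],[0.98,-0.24,0],[0.98,-0.24,0],[0.98,-0.24,0],[0.98,-0.24,0],[0,0,1],[0,0,1],[0,0,0],[0,0,0]], "jaw": [1,1,1,1,1,1,1,1,1]}}

```text
clock: 18.9
position: [0.5076, -0.0241, 0.0885]
ee_rot: [0.697, 0.717, 0.0, 0.0]
ft_force: [0.5, 0.1, 0.1]
grip_width: 1.003
grasp_force: 0.0
```

Run:
```python
from tf import *
st()
```

```text
t 18.9 pos [ 0.5076 -0.0241  0.0885] psi 91.62 tray [-0.0653  0.2291] F [0.5 0.1 0.1] w 1.003 j [ 0.55  0.28 -0.66  1.9   0.2   1.03 -0.17]
```

Call:
{"method": "jog_arm", "body": {"dr": [[0,0,0],[0,0,0],[0,0,0],[0,0,0],[0,0,0],[0,0,0],[0,0,0],[0,0,0],[0,0,0]], "translation": [[0.03,0,1],[0,0,1],[0,0,0.8],[0,0,0.38],[0,0,0],[0,0,0],[0,0,0],[0,0,0],[0,0,0]], "jaw": [1,1,1,1,0.6,0.6,0.6,0.6,0.6]}}

```text
clock: 19.8
position: [0.5089, -0.0234, 0.0098]
ee_rot: [0.697, 0.717, 0.001, 0.001]
ft_force: [1.2, -0.4, 6.7]
grip_width: 0.69
grasp_force: 86.9
```

Call:
{"method": "jog_arm", "body": {"dr": [[0,0,0],[0,0,0],[0,0,1],[0,0,0.65],[0,0,0],[0,0,0],[0,0,0]], "translation": [[0,0,-0.6],[0,0,-1],[0,0,-1],[0,0,-1],[0,0,-1],[0,0,-1],[0,0,0]], "jaw": [0.6,0.6,0.6,0.6,0.6,0.6,0.6]}}

```text
clock: 20.5
position: [0.5088, -0.0231, 0.1517]
ee_rot: [0.737, 0.676, 0.002, 0.002]
ft_force: [-0.4, -1.2, -6.2]
grip_width: 0.689
grasp_force: 89.0
```

Run:
```python
from tf import *
st()
```

```text
t 20.5 pos [ 0.5088 -0.0231  0.1517] psi 85.12 tray [-0.0642  0.2302] F [-0.4 -1.2 -6.2] w 0.689 j [ 0.56  0.2  -0.67  1.84  0.13  1.14 -0.23]
```

Call:
{"method": "jog_arm", "body": {"dr": [[0,0,0],[0,0,0],[0,0,0],[0,0,0],[0,0,0],[0,0,0],[0,0,0],[0,0,0],[0,0,0],[0,0,0]], "translation": [[-0.95,0.32,0],[-0.95,0.32,0],[-0.95,0.32,0],[-0.95,0.32,0],[-0.95,0.32,0],[-0.95,0.32,0],[-0.95,0.32,0],[-0.94,0.32,0],[0,0,0],[0,0,0]], "jaw": [0.6,0.6,0.6,0.6,0.6,0.6,0.6,0.6,0.6,0.6]}}

```text
clock: 21.5
position: [0.5539, -0.2179, 0.1464]
ee_rot: [0.737, 0.676, -0.0, -0.001]
ft_force: [0.0, 0.7, -5.2]
grip_width: 0.683
grasp_force: 88.7
```

Run:
```python
from tf import *
st()
```

```text
t 21.5 pos [ 0.5539 -0.2179  0.1464] psi 85.05 tray [-0.0026  0.04  ] F [ 0.   0.7 -5.2] w 0.683 j [ 0.73  0.38 -0.53  1.62  0.2   1.19  0.07]
```

Call:
{"method": "jog_arm", "body": {"dr": [[0,0,0],[0,0,0],[0,0,0],[0,0,0],[0,0,0],[0,0,0],[0,0,0],[0,0,0],[0,0,0]], "translation": [[0.02,0.1,1],[0,0,1],[0,0,1],[0,0,1],[0,0,0.7],[0,0,0.4],[0,0,0.2],[0,0,0.06],[0,0,0]], "jaw": [0.6,0.6,0.6,0.6,0.6,0.6,0.6,0.6,0.6]}}

```text
clock: 22.4
position: [0.5578, -0.2176, 0.0145]
ee_rot: [0.737, 0.676, 0.0, 0.0]
ft_force: [0.2, 0.5, -6.8]
grip_width: 0.683
grasp_force: 88.7
```

Run:
```python
from tf import *
st()
```

```text
t 22.4 pos [ 0.5578 -0.2176  0.0145] psi 85.12 tray [0.0013 0.0407] F [ 0.2  0.5 -6.8] w 0.683 j [ 0.69  0.54 -0.49  1.72  0.3   0.96 -0.  ]
```

Contact expected ~12–14 mm; step down, then release and lift.

Call:
{"method": "jog_arm", "body": {"dr": [[0,0,0],[0,0,0],[0,0,0],[0,0,0]], "translation": [[0,0,0.05],[0,0,0.05],[0,0,0.03],[0,0,0]], "jaw": [0.6,0.6,0.6,0.6]}}

```text
clock: 22.8
position: [0.5578, -0.2179, 0.0119]
ee_rot: [0.737, 0.676, 0.0, 0.001]
ft_force: [-4.1, 1.0, 5.8]
grip_width: 0.692
grasp_force: 90.4
```

Call:
{"method": "jog_arm", "body": {"dr": [[0,0,0],[0,0,0],[0,0,0],[0,0,0],[0,0,0],[0,0,0],[0,0,0],[0,0,0],[0,0,0],[0,0,0]], "translation": [[0,0,0],[0,0,0],[0,0,0],[0,0,0],[0,0,-0.4],[0,0,-0.6],[0,0,-1],[0,0,-1],[0,0,-1],[0,0,-1]], "jaw": [0.8,1,1,1,1,1,1,1,1,1]}}

```text
clock: 23.8
position: [0.5576, -0.2176, 0.1382]
ee_rot: [0.737, 0.676, 0.0, 0.001]
ft_force: [-0.3, 0.6, 0.2]
grip_width: 1.001
grasp_force: 0.0
```

```bash
python3 m2.py top4;  python3 -c "
import cv2;i=cv2.imread('pics/top4.png')[150:330,150:410];cv2.imwrite('pics/top4c.png',cv2.resize(i,None,fx=3,fy=3,interpolation=cv2.INTER_CUBIC))"
```

```text
t 23.8 pos [ 0.5576 -0.2176  0.1382] psi 85.12 tray [0.0011 0.0407] F [-0.3  0.6  0.2] w 1.001 j [ 0.72  0.39 -0.53  1.63  0.21  1.18  0.06]
plastic [0.4968 0.0867] sizes [np.float64(0.041), np.float64(0.059)] yaw 4.7
plastic [0.6309 0.0369] sizes [np.float64(0.039), np.float64(0.063)] yaw 1.4
brass [0.6237 0.093 ] sizes [np.float64(0.041), np.float64(0.063)] yaw 2.0
```

View pics/top4c.png

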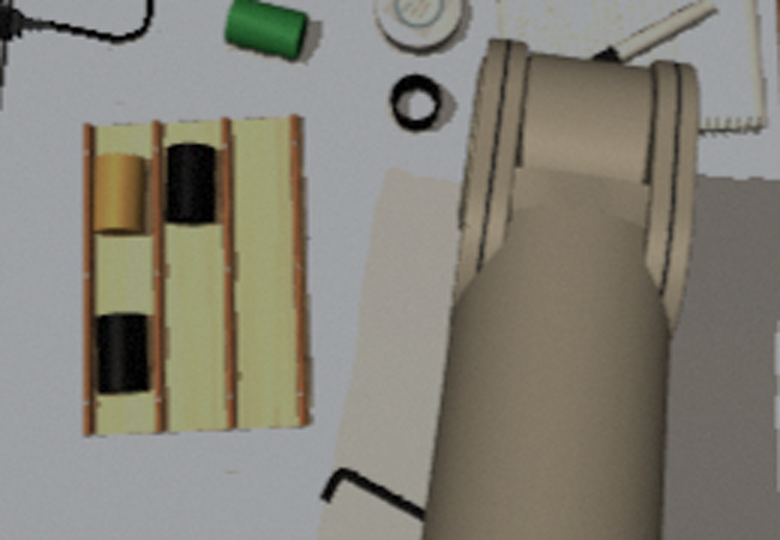

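Arm occludes the tray; left brass still at crop (121,192). Proceeding to it.

Call:
{"method": "jog_arm", "body": {"dr": [[0,0,0],[0,0,0],[0,0,0],[0,0,0],[0,0,0],[0,0,0],[0,0,0]], "translation": [[0.97,0.13,0],[0.97,0.13,0],[0.97,0.13,0],[0.97,0.13,0],[0.97,0.13,0],[0.97,0.13,0],[0.97,0.13,0]], "jaw": [1,1,1,1,1,1,1]}}

```text
clock: 24.55
position: [0.5949, -0.0494, 0.137]
ee_rot: [0.737, 0.676, 0.0, 0.001]
ft_force: [0.5, -0.4, -0.3]
grip_width: 1.001
grasp_force: 0.0
```

Call:
{"method": "jog_arm", "body": {"dr": [[0,0,0],[0,0,0],[0,0,0],[0,0,0],[0,0,0],[0,0,0],[0,0,-1],[0,0,-0.65],[0,0,0],[0,0,0]], "translation": [[0.97,0.13,0],[0.97,0.13,0],[0.97,0.13,0],[0.97,0.13,0],[0.97,0.13,0],[0.97,0.13,0],[0,0,1],[0,0,1],[0,0,0],[0,0,0]], "jaw": [1,1,1,1,1,1,1,1,1,1]}}

```text
clock: 25.55
position: [0.6266, 0.0928, 0.0867]
ee_rot: [0.697, 0.717, 0.0, 0.0]
ft_force: [0.5, 0.7, 1.0]
grip_width: 0.999
grasp_force: 0.0
```

Run:
```python
from tf import *
st()
```

```text
t 25.55 pos [0.6266 0.0928 0.0867] psi 91.61 tray [0.0431 0.3558] F [0.5 0.7 1. ] w 0.999 j [ 0.26  0.54 -0.63  1.57  0.34  1.14 -0.42]
```

Call:
{"method": "jog_arm", "body": {"dr": [[0,0,0],[0,0,0],[0,0,0],[0,0,0],[0,0,0],[0,0,0],[0,0,0],[0,0,0],[0,0,0]], "translation": [[0.03,0,1],[0,0,1],[0,0,0.8],[0,0,0.3],[0,0,0],[0,0,0],[0,0,0],[0,0,0],[0,0,0]], "jaw": [1,1,1,1,0.6,0.6,0.6,0.6,0.6]}}

```text
clock: 26.45
position: [0.6277, 0.0938, 0.0102]
ee_rot: [0.697, 0.717, 0.001, 0.001]
ft_force: [-0.7, 0.4, 7.5]
grip_width: 0.692
grasp_force: 88.0
```

Call:
{"method": "jog_arm", "body": {"dr": [[0,0,0],[0,0,0],[0,0,1],[0,0,0.65],[0,0,0],[0,0,0],[0,0,0]], "translation": [[0,0,-0.6],[0,0,-1],[0,0,-1],[0,0,-1],[0,0,-1],[0,0,-1],[0,0,0]], "jaw": [0.6,0.6,0.6,0.6,0.6,0.6,0.6]}}

```text
clock: 27.15
position: [0.6278, 0.0943, 0.1524]
ee_rot: [0.737, 0.676, 0.002, 0.002]
ft_force: [1.0, -0.6, -4.7]
grip_width: 0.687
grasp_force: 88.1
```

Run:
```python
from tf import *
st()
```

```text
t 27.15 pos [0.6278 0.0943 0.1524] psi 85.11 tray [0.0443 0.3574] F [ 1.  -0.6 -4.7] w 0.687 j [ 0.25  0.48 -0.63  1.51  0.29  1.24 -0.5 ]
```

Call:
{"method": "jog_arm", "body": {"dr": [[0,0,0],[0,0,0],[0,0,0],[0,0,0],[0,0,0],[0,0,0],[0,0,0],[0,0,0]], "translation": [[-0.95,-0.11,0],[-0.95,-0.11,0],[-0.95,-0.11,0],[-0.95,-0.11,0],[-0.95,-0.11,0],[-0.95,-0.11,0],[-0.95,-0.11,0],[-0.95,-0.11,0]], "jaw": [0.6,0.6,0.6,0.6,0.6,0.6,0.6,0.6]}}

```text
clock: 27.95
position: [0.5869, -0.0947, 0.1467]
ee_rot: [0.737, 0.676, -0.001, -0.001]
ft_force: [-0.1, -0.7, -6.3]
grip_width: 0.684
grasp_force: 87.8
```

Call:
{"method": "jog_arm", "body": {"dr": [[0,0,0],[0,0,0],[0,0,0],[0,0,0],[0,0,0],[0,0,0],[0,0,0],[0,0,0],[0,0,0]], "translation": [[-0.95,-0.11,0],[-0.95,-0.11,0],[-0.95,-0.11,0],[-0.95,-0.11,0],[-0.95,-0.11,0],[-0.95,-0.11,0],[-0.95,-0.11,0],[0,0,0],[0,0,0]], "jaw": [0.6,0.6,0.6,0.6,0.6,0.6,0.6,0.6,0.6]}}

```text
clock: 28.85
position: [0.5539, -0.2579, 0.1468]
ee_rot: [0.737, 0.676, -0.0, -0.001]
ft_force: [-1.1, 0.6, -5.0]
grip_width: 0.688
grasp_force: 87.8
```

Run:
```python
from tf import *
st(); s=shot('scene','scene5'); im=s['color']
cv2.imwrite('pics/c5.png',cv2.resize(im[100:260,230:400,::-1],None,fx=3.5,fy=3.5,interpolation=cv2.INTER_CUBIC))
```

```text
t 28.85 pos [ 0.5539 -0.2579  0.1468] psi 85.04 tray [0.0009 0.0002] F [-1.1  0.6 -5. ] w 0.688 j [ 0.77  0.41 -0.51  1.58  0.21  1.21  0.13]
```

View pics/c5.png

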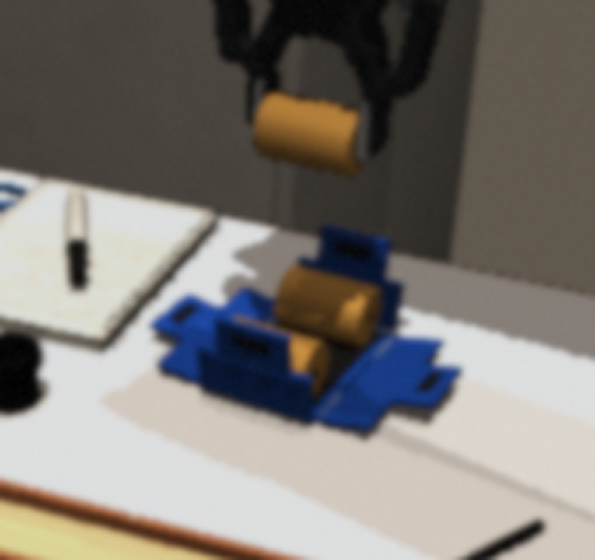

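Held brass at (308,132); the right brass end face is near (362,318) and the left one near (315,362) in the crop. I'll check their tray y by ray casting.

Run:
```python
from tf import *
s=np.load('pics/scene5.npz')
for p in[(362,318),(315,362)]:
    X=ray(s,230+p[0]/3.5,100+p[1]/3.5,.026); print(tr(X).round(4))
# bright/dark brass columns: project expected end-face silhouettes
th=-.086;R=np.array([[np.cos(th),-np.sin(th)],[np.sin(th),np.cos(th)]])
for y in(-.0405,-.025,.0405):
  for x in(-.03,.03):
    print(y,x,[tuple(((proj(s,[*(np.array([.553,-.258])+R@np.array([x,y])),z])-[230,100])*3.5).round(0)) for z in(.006,.046)])
```

```text
[-0.0266 -0.0346]
[-0.0243  0.0315]
-0.0405 -0.03 [(np.float64(368.0), np.float64(342.0)), (np.float64(373.0), np.float64(288.0))]
-0.0405 0.03 [(np.float64(286.0), np.float64(319.0)), (np.float64(289.0), np.float64(266.0))]
-0.025 -0.03 [(np.float64(358.0), np.float64(352.0)), (np.float64(363.0), np.float64(298.0))]
-0.025 0.03 [(np.float64(275.0), np.float64(328.0)), (np.float64(279.0), np.float64(275.0))]
0.0405 -0.03 [(np.float64(315.0), np.float64(399.0)), (np.float64(319.0), np.float64(343.0))]
0.0405 0.03 [(np.float64(229.0), np.float64(372.0)), (np.float64(231.0), np.float64(317.0))]
```

Call:
{"method": "jog_arm", "body": {"dr": [[0,0,0],[0,0,0],[0,0,0],[0,0,0],[0,0,0],[0,0,0],[0,0,0],[0,0,0],[0,0,0]], "translation": [[0,-0.04,1],[0,0,1],[0,0,1],[0,0,0.8],[0,0,0.5],[0,0,0.5],[0,0,0.3],[0,0,0.25],[0,0,0.1]], "jaw": [0.6,0.6,0.6,0.6,0.6,0.6,0.6,0.6,0.6]}}

```text
clock: 29.8
position: [0.5539, -0.2577, 0.0122]
ee_rot: [0.737, 0.676, -0.0, 0.0]
ft_force: [-10.4, 4.8, 17.4]
grip_width: 0.689
grasp_force: 90.9
```

Run:
```python
from tf import *
st()
```

```text
t 29.8 pos [ 0.5539 -0.2577  0.0122] psi 85.1 tray [0.0008 0.0004] F [-10.4   4.8  17.4] w 0.689 j [ 0.73  0.56 -0.47  1.69  0.3   0.97  0.07]
```

Call:
{"method": "jog_arm", "body": {"dr": [[0,0,0],[0,0,0],[0,0,0],[0,0,0],[0,0,0],[0,0,0],[0,0,0],[0,0,0],[0,0,0],[0,0,0]], "translation": [[0,0,0],[0,0,0],[0,0,0],[0,0,0],[0,0,-0.4],[0,0,-0.6],[0,0,-1],[0,0,-1],[0,0,-1],[0,0,-1]], "jaw": [0.8,1,1,1,1,1,1,1,1,1]}}

```text
clock: 30.8
position: [0.5541, -0.2577, 0.1395]
ee_rot: [0.737, 0.676, 0.0, 0.001]
ft_force: [-0.2, -0.3, 0.5]
grip_width: 1.004
grasp_force: 0.0
```

Call:
{"method": "jog_arm", "body": {"dr": [[0,0,0],[0,0,0],[0,0,0],[0,0,0],[0,0,0],[0,0,0],[0,0,0],[0,0,0]], "translation": [[-0.94,0,0],[-0.94,0,0],[-0.94,0,0],[-0.94,0,0],[-0.94,0,0],[-0.94,0,0],[0,0,0],[0,0,0]], "jaw": [1,1,1,1,1,1,1,1]}}

```text
clock: 31.6
position: [0.5419, -0.3984, 0.1379]
ee_rot: [0.737, 0.676, 0.0, 0.0]
ft_force: [0.3, 0.2, -0.1]
grip_width: 0.998
grasp_force: 0.0
```

```bash
python3 m2.py top6;  python3 -c "
import cv2;i=cv2.imread('pics/top6.png')[150:330,150:410];cv2.imwrite('pics/top6c.png',cv2.resize(i,None,fx=3,fy=3,interpolation=cv2.INTER_CUBIC))"
```

```text
t 31.6 pos [ 0.5419 -0.3984  0.1379] psi 85.06 tray [ 0.001  -0.1408] F [ 0.3  0.2 -0.1] w 0.998 j [ 0.89  0.54 -0.45  1.42  0.24  1.24  0.33]
plastic [0.4966 0.087 ] sizes [np.float64(0.042), np.float64(0.058)] yaw 2.0
plastic [0.6651 0.0451] sizes [np.float64(0.039), np.float64(0.064)] yaw 1.5
```

View pics/top6c.png

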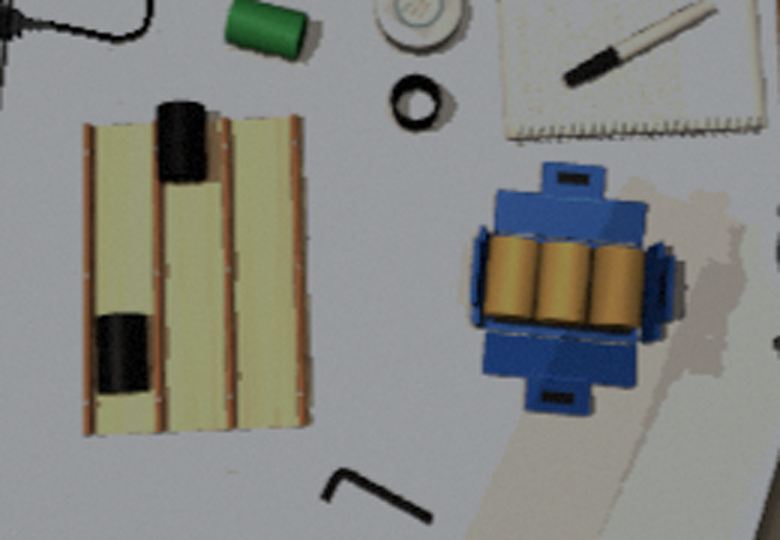

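All three brass lie side by side in the tray (crop 512/563/617, 285). The mid-lane plastic was knocked to crop (182,142). The right wall looks slightly leaned, so I'm checking its angle.

Run:
```python
from tf import *
t=np.load('pics/top6.npz'); s=shot('scene','scene6')
th=-.086;R=np.array([[np.cos(th),-np.sin(th)],[np.sin(th),np.cos(th)]])
def W(x,y,z): return [*(np.array([.553,-.258])+R@np.array([x,y])),z]
for sg in(1,-1):
  for a in(1.57,1.45,1.3):
    o=[]
    for r in(.048,.060):
      X=W(0,sg*(.0615+r*np.cos(a)),.006+r*np.sin(a)); o+=[proj(t,X).round(1).tolist(),proj(s,X).round(1).tolist()]
    print(sg,a,o)
a=cv2.resize(t['color'][220:270,290:390],None,fx=4,fy=4,interpolation=cv2.INTER_CUBIC)
b=cv2.resize(s['color'][150:230,270:370],None,fx=4,fy=4,interpolation=cv2.INTER_CUBIC)
cv2.imwrite('pics/w6.png',np.vstack([a,b])[:,:,::-1])
```

```text
1 1.57 [[312.9, 240.4], [304.2, 195.2], [313.1, 239.7], [304.4, 190.1]]
1 1.45 [[310.4, 240.2], [302.9, 196.5], [310.0, 239.5], [302.8, 191.8]]
1 1.3 [[307.3, 240.0], [301.3, 198.5], [306.0, 239.3], [300.8, 194.3]]
-1 1.57 [[366.9, 245.0], [328.6, 172.4], [367.8, 244.3], [329.0, 167.7]]
-1 1.45 [[369.5, 245.2], [329.6, 171.6], [371.0, 244.6], [330.2, 166.7]]
-1 1.3 [[372.5, 245.5], [330.8, 170.9], [374.8, 245.0], [331.8, 165.9]]
```

View pics/w6.png

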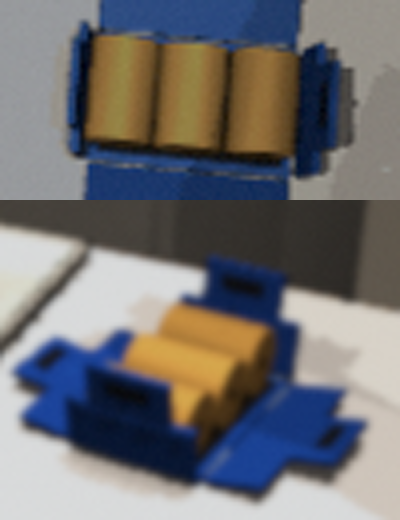

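Hole positions indicate both walls lean at ~1.38 rad, so step 1 may not have registered. To keep the step order valid I'll take the middle brass out again, push both walls fully upright with closed fingers, then put the brass back.

Call:
{"method": "jog_arm", "body": {"dr": [[0,0,0],[0,0,0],[0,0,0],[0,0,0],[0,0,0],[0,0,0],[0,0,0],[0,0,0],[0,0,0]], "translation": [[0.94,0,0],[0.94,0,0],[0.94,0,0],[0.94,0,0],[0.94,0,0],[0.94,0,0],[0,0,0],[0,0,0],[0,0,0]], "jaw": [1,1,1,1,1,1,1,1,1]}}

```text
clock: 32.6
position: [0.5537, -0.2584, 0.1371]
ee_rot: [0.737, 0.676, -0.0, 0.0]
ft_force: [0.4, 0.4, -0.2]
grip_width: 0.997
grasp_force: 0.0
```

Call:
{"method": "jog_arm", "body": {"dr": [[0,0,0],[0,0,0],[0,0,0],[0,0,0],[0,0,0],[0,0,0],[0,0,0],[0,0,0],[0,0,0],[0,0,0]], "translation": [[0,0,1],[0,0,1],[0,0,1],[0,0,1],[0,0,0.7],[0,0,0.3],[0,0,0],[0,0,0],[0,0,0],[0,0,0]], "jaw": [1,1,1,1,1,1,0.6,0.6,0.6,0.6]}}

```text
clock: 33.6
position: [0.5548, -0.2582, 0.0133]
ee_rot: [0.737, 0.676, 0.0, 0.001]
ft_force: [-0.1, -0.3, 4.0]
grip_width: 0.684
grasp_force: 88.3
```

Call:
{"method": "jog_arm", "body": {"dr": [[0,0,0],[0,0,0],[0,0,0],[0,0,0],[0,0,0],[0,0,0],[0,0,0]], "translation": [[0,0,0],[0,0,-0.5],[0,0,-1],[0,0,-1],[0,0,-1],[0,0,-1],[0,0,-1]], "jaw": [0.6,0.6,0.6,0.6,0.6,0.6,0.6]}}

```text
clock: 34.3
position: [0.5529, -0.2573, 0.1503]
ee_rot: [0.737, 0.676, -0.0, -0.001]
ft_force: [0.6, 1.0, -5.7]
grip_width: 0.687
grasp_force: 87.5
```

Run:
```python
from tf import *
st()
```

```text
t 34.3 pos [ 0.5529 -0.2573  0.1503] psi 85.12 tray [-0.0001  0.0007] F [ 0.6  1.  -5.7] w 0.687 j [ 0.77  0.4  -0.52  1.58  0.21  1.21  0.13]
```

Call:
{"method": "jog_arm", "body": {"dr": [[0,0,0],[0,0,0],[0,0,0],[0,0,0],[0,0,0],[0,0,0],[0,0,0],[0,0,0],[0,0,0],[0,0,0]], "translation": [[0.92,-0.25,0],[0.92,-0.25,0],[0.92,-0.25,0],[0.92,-0.25,0],[0.92,-0.25,0],[0.92,-0.25,0],[0.92,-0.25,0],[0.92,-0.25,0],[0.92,-0.25,0],[0.92,-0.25,0]], "jaw": [0.6,0.6,0.6,0.6,0.6,0.6,0.6,0.6,0.6,0.6]}}

```text
clock: 35.3
position: [0.51, -0.0223, 0.1493]
ee_rot: [0.737, 0.676, -0.001, -0.0]
ft_force: [-0.9, 0.4, -6.2]
grip_width: 0.69
grasp_force: 87.8
```

Call:
{"method": "jog_arm", "body": {"dr": [[0,0,-1],[0,0,-0.65],[0,0,0],[0,0,0],[0,0,0]], "translation": [[0,0,1],[0,0,1],[0,0,1],[0,0,0.5],[0,0,0]], "jaw": [0.6,0.6,0.6,0.6,0.6]}}

```text
clock: 35.8
position: [0.5096, -0.0232, 0.0605]
ee_rot: [0.697, 0.718, -0.001, -0.001]
ft_force: [-1.0, 0.2, -5.7]
grip_width: 0.684
grasp_force: 87.6
```

Run:
```python
from tf import *
st()
```

```text
t 35.8 pos [ 0.5096 -0.0232  0.0605] psi 91.7 tray [-0.0634  0.2302] F [-1.   0.2 -5.7] w 0.684 j [ 0.53  0.33 -0.65  1.92  0.24  0.98 -0.2 ]
```

Call:
{"method": "jog_arm", "body": {"dr": [[0,0,0],[0,0,0],[0,0,0],[0,0,0],[0,0,0],[0,0,0],[0,0,0],[0,0,0],[0,0,0]], "translation": [[0,0,1],[0,0,0.6],[0,0,0.3],[0,0,0.06],[0,0,0],[0,0,0],[0,0,0],[0,0,0],[0,0,0]], "jaw": [0.6,0.6,0.6,0.6,0.6,0.8,1,1,1]}}

```text
clock: 36.7
position: [0.5116, -0.0233, 0.0134]
ee_rot: [0.697, 0.718, 0.0, 0.0]
ft_force: [-0.5, -0.2, 0.3]
grip_width: 1.002
grasp_force: 0.0
```

Call:
{"method": "jog_arm", "body": {"dr": [[0,0,0],[0,0,0],[0,0,1],[0,0,0.65],[0,0,0],[0,0,0],[0,0,0]], "translation": [[0,0,-0.5],[0,0,-1],[0,0,-1],[0,0,-1],[0,0,-0.5],[0,0,0],[0,0,0]], "jaw": [1,1,1,0.4,0,0,0]}}

```text
clock: 37.4
position: [0.5109, -0.0234, 0.1123]
ee_rot: [0.736, 0.677, -0.0, 0.0]
ft_force: [-0.3, 1.2, -0.2]
grip_width: 0.331
grasp_force: 0.0
```

Run:
```python
from tf import *
st()
import m2; m2.meas('top7')
```

```text
t 37.4 pos [ 0.5109 -0.0234  0.1123] psi 85.16 tray [-0.0621  0.2301] F [-0.3  1.2 -0.2] w 0.331 j [ 0.55  0.25 -0.66  1.87  0.18  1.07 -0.26]
plastic [ 0.5305 -0.0312] sizes [np.float64(0.02), np.float64(0.213)] yaw 6.8
plastic [0.6712 0.0441] sizes [np.float64(0.036), np.float64(0.052)] yaw 1.5
```

Call:
{"method": "jog_arm", "body": {"dr": [[0,0,0],[0,0,0],[0,0,0],[0,0,0],[0,0,0],[0,0,0],[0,0,0],[0,0,0],[0,0,0]], "translation": [[-0.92,0.5,0],[-0.92,0.5,0],[-0.92,0.5,0],[-0.92,0.5,0],[-0.92,0.5,0],[0,0,1],[0,0,1],[0,0,0.7],[0,0,0]], "jaw": [0,0,0,0,0,0,0,0,0]}}

```text
clock: 38.35
position: [0.561, -0.1425, 0.0414]
ee_rot: [0.736, 0.677, -0.002, -0.003]
ft_force: [0.1, 0.3, 0.3]
grip_width: -0.004
grasp_force: 0.0
```

Call:
{"method": "jog_arm", "body": {"dr": [[0,0,0],[0,0,0],[0,0,0],[0,0,0],[0,0,0],[0,0,0]], "translation": [[-0.4,0,0],[-0.4,0,0],[-0.3,0,0],[-0.2,0,0],[-0.1,0,0],[0,0,0]], "jaw": [0,0,0,0,0,0]}}

```text
clock: 38.95
position: [0.561, -0.1781, 0.0458]
ee_rot: [0.737, 0.676, 0.0, 0.0]
ft_force: [0.8, 2.0, 0.8]
grip_width: 0.001
grasp_force: 0.9
```

Run:
```python
from tf import *
st()
```

```text
t 38.95 pos [ 0.561  -0.1781  0.0458] psi 85.11 tray [0.0011 0.0803] F [0.8 2.  0.8] w 0.001 j [ 0.66  0.48 -0.53  1.73  0.28  1.01 -0.06]
```

Call:
{"method": "jog_arm", "body": {"dr": [[0,0,0],[0,0,0],[0,0,0]], "translation": [[-0.08,0,0],[-0.08,0,0],[0,0,0]], "jaw": [0,0,0]}}

```text
clock: 39.25
position: [0.5606, -0.1812, 0.0455]
ee_rot: [0.736, 0.677, 0.0, -0.0]
ft_force: [0.2, 5.4, 4.3]
grip_width: -0.002
grasp_force: 2.8
```

Call:
{"method": "jog_arm", "body": {"dr": [[0,0,0],[0,0,0],[0,0,0]], "translation": [[-0.08,0,0],[0,0,0],[0,0,0]], "jaw": [0,0,0]}}

```text
clock: 39.55
position: [0.5606, -0.1813, 0.0455]
ee_rot: [0.736, 0.677, 0.001, -0.001]
ft_force: [-0.1, 11.2, 5.3]
grip_width: 0.001
grasp_force: 5.3
```

Call:
{"method": "jog_arm", "body": {"dr": [[0,0,0],[0,0,0],[0,0,0]], "translation": [[-0.08,0,0],[0,0,0],[0,0,0]], "jaw": [0,0,0]}}

```text
clock: 39.85
position: [0.5606, -0.1815, 0.0456]
ee_rot: [0.735, 0.678, 0.002, -0.002]
ft_force: [-0.5, 15.6, 6.9]
grip_width: 0.002
grasp_force: 7.9
```

Run:
```python
from tf import *
st()
```

```text
t 39.85 pos [ 0.5606 -0.1815  0.0456] psi 85.31 tray [0.001  0.0769] F [-0.5 15.6  6.9] w 0.002 j [ 0.67  0.48 -0.53  1.73  0.28  1.01 -0.05]
```

Call:
{"method": "jog_arm", "body": {"dr": [[0,0,0],[0,0,0],[0,0,0],[0,0,0],[0,0,0],[0,0,0],[0,0,0],[0,0,0],[0,0,0],[0,0,0]], "translation": [[0.6,0,0],[0,0,-1],[0,0,-1],[-1,0,-0.4],[-1,0,0],[-1,0,0],[-1,0,0],[-1,0,0],[-1,0,0],[-1,0,0]], "jaw": [0,0,0,0,0,0,0,0,0,0]}}

```text
clock: 40.85
position: [0.5454, -0.347, 0.1049]
ee_rot: [0.737, 0.676, -0.001, -0.0]
ft_force: [0.2, -0.2, -0.4]
grip_width: -0.001
grasp_force: 0.0
```

Call:
{"method": "jog_arm", "body": {"dr": [[0,0,0],[0,0,0],[0,0,0],[0,0,0],[0,0,0]], "translation": [[-1,0,0],[0,0,1],[0,0,1],[0,0,0.4],[0,0,0]], "jaw": [0,0,0,0,0]}}

```text
clock: 41.35
position: [0.5429, -0.3699, 0.0436]
ee_rot: [0.737, 0.676, -0.001, -0.002]
ft_force: [-0.2, 0.3, 0.2]
grip_width: 0.002
grasp_force: 0.0
```

Run:
```python
from tf import *
st()
```

```text
t 41.35 pos [ 0.5429 -0.3699  0.0436] psi 85.1 tray [-0.0005 -0.1124] F [-0.2  0.3  0.2] w 0.002 j [ 0.86  0.6  -0.45  1.54  0.29  1.07  0.25]
```

Call:
{"method": "jog_arm", "body": {"dr": [[0,0,0],[0,0,0],[0,0,0],[0,0,0],[0,0,0],[0,0,0]], "translation": [[0.4,0,0],[0.35,0,0],[0.25,0,0],[0.2,0,0],[0.08,0,0],[0,0,0]], "jaw": [0,0,0,0,0,0]}}

```text
clock: 41.95
position: [0.5473, -0.339, 0.0462]
ee_rot: [0.737, 0.676, -0.0, 0.001]
ft_force: [-0.2, -4.5, 2.7]
grip_width: 0.001
grasp_force: 1.8
```

Call:
{"method": "jog_arm", "body": {"dr": [[0,0,0],[0,0,0],[0,0,0]], "translation": [[0.06,0,0],[0.06,0,0],[0,0,0]], "jaw": [0,0,0]}}

```text
clock: 42.25
position: [0.5471, -0.3357, 0.0454]
ee_rot: [0.737, 0.676, -0.0, 0.0]
ft_force: [0.1, -4.4, 3.2]
grip_width: 0.001
grasp_force: 2.2
```

Call:
{"method": "jog_arm", "body": {"dr": [[0,0,0],[0,0,0],[0,0,0]], "translation": [[0.06,0,0],[0.06,0,0],[0,0,0]], "jaw": [0,0,0]}}

```text
clock: 42.55
position: [0.5472, -0.3343, 0.0455]
ee_rot: [0.737, 0.676, -0.001, 0.001]
ft_force: [0.9, -8.6, 1.4]
grip_width: 0.001
grasp_force: 4.3
```

Run:
```python
from tf import *
st()
```

```text
t 42.55 pos [ 0.5472 -0.3343  0.0455] psi 85.03 tray [ 0.0008 -0.0765] F [ 0.9 -8.6  1.4] w 0.001 j [ 0.83  0.57 -0.47  1.59  0.28  1.05  0.2 ]
```

Call:
{"method": "jog_arm", "body": {"dr": [[0,0,0],[0,0,0],[0,0,0],[0,0,0],[0,0,0],[0,0,0],[0,0,0]], "translation": [[0.08,0,0],[0,0,0],[-0.6,0,0],[0,0,-1],[0,0,-1],[0,0,-1],[0,0,-0.6]], "jaw": [0,0,0,0,0,0,0]}}

```text
clock: 43.25
position: [0.5466, -0.3448, 0.1366]
ee_rot: [0.736, 0.677, 0.001, -0.0]
ft_force: [0.6, 0.2, -0.6]
grip_width: 0.002
grasp_force: 0.0
```

Call:
{"method": "jog_arm", "body": {"dr": [[0,0,0],[0,0,0],[0,0,0],[0,0,0],[0,0,0],[0,0,0],[0,0,0]], "translation": [[0.98,-0.19,0],[0.98,-0.19,0],[0.98,-0.19,0],[0.98,-0.19,0],[0.98,-0.19,0],[0.98,-0.19,0],[0.98,-0.19,0]], "jaw": [0.5,1,1,1,1,1,1]}}

```text
clock: 43.95
position: [0.5271, -0.1701, 0.1345]
ee_rot: [0.736, 0.676, -0.0, -0.001]
ft_force: [-0.2, -0.3, -0.1]
grip_width: 1.004
grasp_force: 0.0
```

Call:
{"method": "jog_arm", "body": {"dr": [[0,0,0],[0,0,0],[0,0,0],[0,0,0],[0,0,0],[0,0,0],[0,0,-1],[0,0,-0.65],[0,0,0]], "translation": [[0.98,-0.19,0],[0.98,-0.19,0],[0.98,-0.19,0],[0.98,-0.2,0],[0.98,-0.2,0],[0.98,-0.2,0],[0,0,1],[0,0,1],[0,0,0]], "jaw": [1,1,1,1,1,1,1,1,1]}}

```text
clock: 44.85
position: [0.5085, -0.0223, 0.0821]
ee_rot: [0.696, 0.718, -0.002, -0.003]
ft_force: [-1.0, -1.7, -0.4]
grip_width: 1.001
grasp_force: 0.0
```

Run:
```python
from tf import *
st()
t=shot('top','top8'); print((t['color'].shape))
a=cv2.resize(t['color'][150:330,150:410],None,fx=2.3,fy=2.3,interpolation=cv2.INTER_CUBIC)
cv2.imwrite('pics/top8c.png',a[:,:,::-1])
```

```text
t 44.85 pos [ 0.5085 -0.0223  0.0821] psi 91.79 tray [-0.0646  0.231 ] F [-1.  -1.7 -0.4] w 1.001 j [ 0.56  0.3  -0.68  1.9   0.22  1.02 -0.18]
(420, 560, 3)
```

View pics/top8c.png

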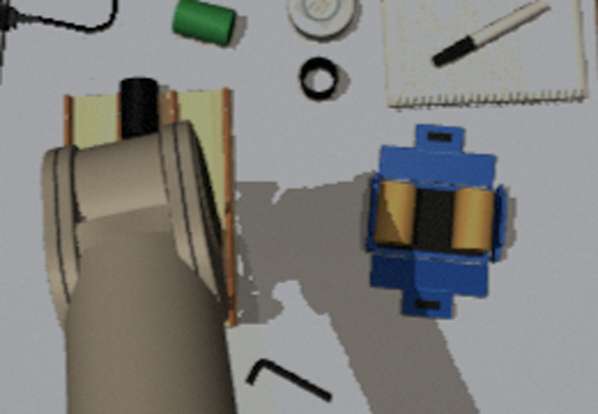

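Walls upright now; two brass at crop (396,213) and (471,220) with the middle gap open. Regrasping the third.

Call:
{"method": "jog_arm", "body": {"dr": [[0,0,0],[0,0,0],[0,0,0],[0,0,0],[0,0,0],[0,0,0],[0,0,0],[0,0,0],[0,0,0]], "translation": [[-0.03,0.05,1],[0,0,1],[0,0,0.7],[0,0,0.26],[0,0,0],[0,0,0],[0,0,0],[0,0,0],[0,0,0]], "jaw": [1,1,1,1,0.6,0.6,0.6,0.6,0.6]}}

```text
clock: 45.8
position: [0.5136, -0.0235, 0.0129]
ee_rot: [0.697, 0.717, 0.001, 0.001]
ft_force: [-2.2, -0.1, 7.6]
grip_width: 0.687
grasp_force: 87.1
```

Call:
{"method": "jog_arm", "body": {"dr": [[0,0,0],[0,0,0],[0,0,1],[0,0,0.65],[0,0,0],[0,0,0],[0,0,0]], "translation": [[0,0,-0.6],[0,0,-1],[0,0,-1],[0,0,-1],[0,0,-1],[0,0,-1],[0,0,0]], "jaw": [0.6,0.6,0.6,0.6,0.6,0.6,0.6]}}

```text
clock: 46.5
position: [0.5141, -0.0232, 0.1552]
ee_rot: [0.737, 0.676, 0.002, 0.002]
ft_force: [0.1, 0.9, -5.8]
grip_width: 0.686
grasp_force: 88.6
```

Run:
```python
from tf import *
st()
```

```text
t 46.5 pos [ 0.5141 -0.0232  0.1552] psi 85.12 tray [-0.0589  0.2306] F [ 0.1  0.9 -5.8] w 0.686 j [ 0.57  0.21 -0.68  1.82  0.14  1.15 -0.24]
```

Call:
{"method": "jog_arm", "body": {"dr": [[0,0,0],[0,0,0],[0,0,0],[0,0,0],[0,0,0],[0,0,0],[0,0,0],[0,0,0],[0,0,0],[0,0,0]], "translation": [[-0.92,0.23,0],[-0.92,0.23,0],[-0.92,0.23,0],[-0.92,0.23,0],[-0.92,0.23,0],[-0.92,0.23,0],[-0.92,0.23,0],[-0.92,0.23,0],[-0.92,0.23,0],[-0.93,0.24,0]], "jaw": [0.6,0.6,0.6,0.6,0.6,0.6,0.6,0.6,0.6,0.6]}}

```text
clock: 47.5
position: [0.5496, -0.2583, 0.1501]
ee_rot: [0.737, 0.676, -0.0, -0.001]
ft_force: [-0.1, 0.8, -5.5]
grip_width: 0.687
grasp_force: 88.3
```

Call:
{"method": "jog_arm", "body": {"dr": [[0,0,0],[0,0,0],[0,0,0],[0,0,0],[0,0,0]], "translation": [[0,0,0.5],[0,0,0.5],[0,0,0.4],[0,0,0],[0,0,0]], "jaw": [0.6,0.6,0.6,0.6,0.6]}}

```text
clock: 48.0
position: [0.5503, -0.2569, 0.1161]
ee_rot: [0.736, 0.677, -0.0, -0.0]
ft_force: [0.4, 0.3, -5.0]
grip_width: 0.688
grasp_force: 88.2
```

Run:
```python
from tf import *
st()
```

```text
t 48.0 pos [ 0.5503 -0.2569  0.1161] psi 85.17 tray [-0.0028  0.0008] F [ 0.4  0.3 -5. ] w 0.688 j [ 0.78  0.43 -0.52  1.62  0.23  1.15  0.11]
```

Call:
{"method": "jog_arm", "body": {"dr": [[0,0,0],[0,0,0],[0,0,0],[0,0,0],[0,0,0],[0,0,0],[0,0,0],[0,0,0],[0,0,0]], "translation": [[-0.03,0.1,1],[0,0,0.9],[0,0,0.6],[0,0,0.5],[0,0,0.4],[0,0,0.3],[0,0,0.2],[0,0,0.1],[0,0,0]], "jaw": [0.6,0.6,0.6,0.6,0.6,0.6,0.6,0.6,0.6]}}

```text
clock: 48.9
position: [0.5529, -0.2598, 0.0165]
ee_rot: [0.737, 0.676, -0.0, 0.001]
ft_force: [1.7, -5.6, -7.9]
grip_width: 0.686
grasp_force: 88.1
```

Run:
```python
from tf import *
st()
```

```text
t 48.9 pos [ 0.5529 -0.2598  0.0165] psi 85.05 tray [ 0.0001 -0.0018] F [ 1.7 -5.6 -7.9] w 0.686 j [ 0.75  0.55 -0.49  1.69  0.3   0.98  0.06]
```

Call:
{"method": "jog_arm", "body": {"dr": [[0,0,0],[0,0,0],[0,0,0]], "translation": [[0,0,0.05],[0,0,0.05],[0,0,0]], "jaw": [0.6,0.6,0.6]}}

```text
clock: 49.2
position: [0.553, -0.2599, 0.015]
ee_rot: [0.737, 0.676, -0.0, 0.001]
ft_force: [-3.5, -4.6, 0.0]
grip_width: 0.688
grasp_force: 89.2
```

Call:
{"method": "jog_arm", "body": {"dr": [[0,0,0],[0,0,0],[0,0,0],[0,0,0],[0,0,0],[0,0,0],[0,0,0],[0,0,0],[0,0,0],[0,0,0]], "translation": [[0,0,0],[0,0,0],[0,0,0],[0,0,0],[0,0,-0.4],[0,0,-0.6],[0,0,-1],[0,0,-1],[0,0,-1],[0,0,-1]], "jaw": [0.8,1,1,1,1,1,1,1,1,1]}}

```text
clock: 50.2
position: [0.5531, -0.2586, 0.1415]
ee_rot: [0.737, 0.676, 0.0, 0.001]
ft_force: [0.2, -0.9, -1.7]
grip_width: 1.003
grasp_force: 0.0
```

Call:
{"method": "jog_arm", "body": {"dr": [[0,0,0],[0,0,0],[0,0,0],[0,0,0],[0,0,0],[0,0,0],[0,0,0],[0,0,0]], "translation": [[-0.94,0,0],[-0.94,0,0],[-0.94,0,0],[-0.94,0,0],[-0.94,0,0],[-0.94,0,0],[0,0,0],[0,0,0]], "jaw": [1,1,1,1,1,1,1,1]}}

```text
clock: 51.0
position: [0.5409, -0.3993, 0.1399]
ee_rot: [0.737, 0.676, 0.0, 0.0]
ft_force: [0.3, -0.2, 0.7]
grip_width: 1.0
grasp_force: 0.0
```

```bash
python3 m2.py top9;  python3 - <<'E'
from tf import *
t=np.load('pics/top9.npz'); s=shot('scene','scene9')
a=cv2.resize(t['color'][155:275,165:385],(660,360),interpolation=cv2.INTER_CUBIC)
b=cv2.resize(s['color'][150:210,260:370],None,fx=4,fy=4,interpolation=cv2.INTER_CUBIC)
b=np.pad(b,((0,0),(0,220),(0,0)))
cv2.imwrite('pics/w9.png',np.vstack([a,b])[:,:,::-1])
E
```

```text
t 51.0 pos [ 0.5409 -0.3993  0.1399] psi 85.06 tray [ 1.000e-04 -1.418e-01] F [ 0.3 -0.2  0.7] w 1.0 j [ 0.9   0.54 -0.46  1.42  0.24  1.25  0.33]
plastic [0.4967 0.0868] sizes [np.float64(0.041), np.float64(0.06)] yaw 5.0
plastic [0.6651 0.0451] sizes [np.float64(0.039), np.float64(0.064)] yaw 1.5
```

View pics/w9.png

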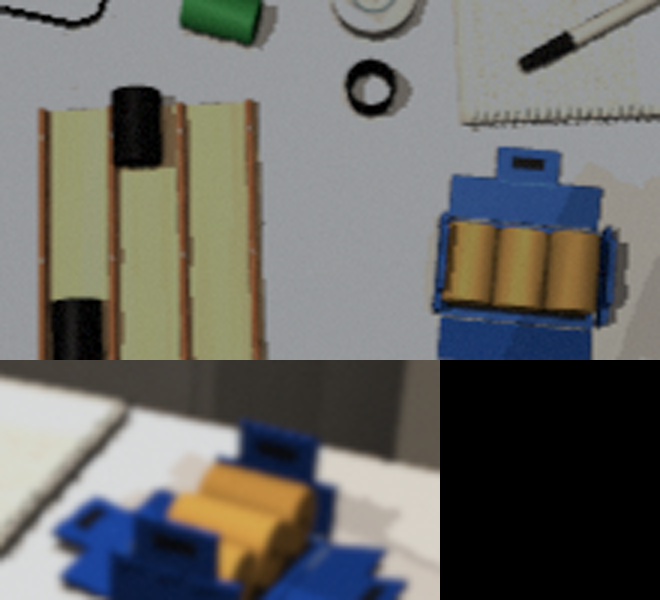

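All three brass sit between upright walls. Plastics: knocked one at crop (136,126) → world ≈(0.667,0.046), the other ≈(0.499,0.088). Now fetching the first plastic.

Call:
{"method": "jog_arm", "body": {"dr": [[0,0,0],[0,0,0],[0,0,0],[0,0,0],[0,0,0],[0,0,0],[0,0,0],[0,0,0],[0,0,0],[0,0,0]], "translation": [[0.96,0.18,0],[0.96,0.18,0],[0.96,0.18,0],[0.96,0.18,0],[0.96,0.18,0],[0.96,0.18,0],[0.96,0.18,0],[0.96,0.18,0],[0.96,0.18,0],[0.96,0.18,0]], "jaw": [1,1,1,1,1,1,1,1,1,1], "squeeze": 60}}

```text
clock: 52.1
position: [0.6063, -0.1616, 0.1394]
ee_rot: [0.736, 0.677, 0.0, 0.0]
ft_force: [0.6, 0.3, -0.5]
grip_width: 1.0
grasp_force: 0.0
```

Call:
{"method": "jog_arm", "body": {"dr": [[0,0,0],[0,0,0],[0,0,0],[0,0,0],[0,0,0],[0,0,0],[0,0,0],[0,0,0],[0,0,0],[0,0,0]], "translation": [[0.96,0.19,0],[0.96,0.19,0],[0.96,0.19,0],[0.96,0.19,0],[0.96,0.19,0],[0.95,0.19,0],[0.95,0.19,0],[0.95,0.19,0],[0.95,0.19,0],[0,0,0]], "jaw": [1,1,1,1,1,1,1,1,1,1]}}

```text
clock: 53.1
position: [0.6666, 0.0529, 0.1395]
ee_rot: [0.734, 0.679, 0.001, -0.001]
ft_force: [-0.1, 0.4, 0.8]
grip_width: 1.0
grasp_force: 0.0
```

Call:
{"method": "jog_arm", "body": {"dr": [[0,0,-1],[0,0,-0.65],[0,0,0],[0,0,0]], "translation": [[0,0,1],[0,0,1],[0,0,0],[0,0,0]], "jaw": [1,1,1,1]}}

```text
clock: 53.5
position: [0.6668, 0.0467, 0.0895]
ee_rot: [0.697, 0.717, -0.0, -0.0]
ft_force: [-0.4, -0.2, 1.2]
grip_width: 1.0
grasp_force: 0.0
```

Run:
```python
from tf import *
st()
```

```text
t 53.5 pos [0.6668 0.0467 0.0895] psi 91.64 tray [0.0872 0.3134] F [-0.4 -0.2  1.2] w 1.0 j [ 0.29  0.61 -0.6   1.47  0.35  1.18 -0.34]
```

Call:
{"method": "jog_arm", "body": {"dr": [[0,0,0],[0,0,0],[0,0,0],[0,0,0],[0,0,0],[0,0,0],[0,0,0],[0,0,0],[0,0,0]], "translation": [[-0.04,0,1],[0,0,1],[0,0,0.8],[0,0,0.38],[0,0,0],[0,0,0],[0,0,0],[0,0,0],[0,0,0]], "jaw": [1,1,1,1,0.6,0.6,0.6,0.6,0.6]}}

```text
clock: 54.4
position: [0.6682, 0.0459, 0.0113]
ee_rot: [0.697, 0.717, 0.001, 0.001]
ft_force: [-0.8, 0.4, 6.5]
grip_width: 0.69
grasp_force: 65.1
```

Call:
{"method": "jog_arm", "body": {"dr": [[0,0,0],[0,0,0],[0,0,1],[0,0,0.65],[0,0,0],[0,0,0],[0,0,0]], "translation": [[0,0,-0.6],[0,0,-1],[0,0,-1],[0,0,-1],[0,0,-1],[0,0,-1],[0,0,-0.4]], "jaw": [0.6,0.6,0.6,0.6,0.6,0.6,0.6]}}

```text
clock: 55.1
position: [0.6681, 0.046, 0.1633]
ee_rot: [0.737, 0.676, 0.002, 0.001]
ft_force: [0.4, -0.1, -0.7]
grip_width: 0.693
grasp_force: 64.7
```

Run:
```python
from tf import *
st()
```

```text
t 55.1 pos [0.6681 0.046  0.1633] psi 85.11 tray [0.0886 0.3128] F [ 0.4 -0.1 -0.7] w 0.693 j [ 0.28  0.54 -0.6   1.4   0.3   1.3  -0.42]
```

Call:
{"method": "jog_arm", "body": {"dr": [[0,0,0],[0,0,0],[0,0,0],[0,0,0],[0,0,0],[0,0,0],[0,0,0]], "translation": [[-0.95,-0.25,0],[-0.95,-0.25,0],[-0.95,-0.25,0],[-0.95,-0.25,0],[-0.95,-0.25,0],[-0.95,-0.25,0],[-0.95,-0.25,0]], "jaw": [0.6,0.6,0.6,0.6,0.6,0.6,0.6]}}

```text
clock: 55.8
position: [0.6085, -0.1172, 0.1592]
ee_rot: [0.737, 0.676, -0.0, -0.0]
ft_force: [0.2, -0.7, -0.6]
grip_width: 0.689
grasp_force: 64.7
```

Call:
{"method": "jog_arm", "body": {"dr": [[0,0,0],[0,0,0],[0,0,0],[0,0,0],[0,0,0],[0,0,0],[0,0,0],[0,0,0],[0,0,0],[0,0,0]], "translation": [[-0.95,-0.25,0],[-0.95,-0.25,0],[-0.95,-0.25,0],[-0.95,-0.25,0],[-0.95,-0.25,0],[-0.95,-0.25,0],[-0.95,-0.25,0],[0,0,0],[0,0,0],[0,0,0]], "jaw": [0.6,0.6,0.6,0.6,0.6,0.6,0.6,0.6,0.6,0.6]}}

```text
clock: 56.8
position: [0.5518, -0.2769, 0.1593]
ee_rot: [0.736, 0.677, 0.0, -0.0]
ft_force: [0.4, -0.2, -1.9]
grip_width: 0.692
grasp_force: 64.7
```

Run:
```python
from tf import *
st()
```

```text
t 56.8 pos [ 0.5518 -0.2769  0.1593] psi 85.19 tray [ 0.0005 -0.019 ] F [ 0.4 -0.2 -1.9] w 0.692 j [ 0.79  0.41 -0.51  1.55  0.21  1.23  0.16]
```

Call:
{"method": "jog_arm", "body": {"dr": [[0,0,0],[0,0,0],[0,0,0],[0,0,0],[0,0,0],[0,0,0],[0,0,0],[0,0,0],[0,0,0]], "translation": [[-0.05,0,1],[0,0,1],[0,0,1],[0,0,0.7],[0,0,0.4],[0,0,0.2],[0,0,0.1],[0,0,0],[0,0,0]], "jaw": [0.6,0.6,0.6,0.6,0.6,0.6,0.6,0.6,0.6]}}

```text
clock: 57.7
position: [0.5519, -0.2796, 0.0502]
ee_rot: [0.737, 0.676, 0.0, 0.001]
ft_force: [-1.3, -0.2, -0.9]
grip_width: 0.691
grasp_force: 64.7
```

Run:
```python
from tf import *
st()
```

```text
t 57.7 pos [ 0.5519 -0.2796  0.0502] psi 85.11 tray [ 0.0008 -0.0216] F [-1.3 -0.2 -0.9] w 0.691 j [ 0.77  0.52 -0.48  1.65  0.27  1.04  0.12]
```

Call:
{"method": "jog_arm", "body": {"dr": [[0,0,0],[0,0,0],[0,0,0],[0,0,0]], "translation": [[0.02,0,0.04],[0,0,0.04],[0,0,0],[0,0,0]], "jaw": [0.6,0.6,0.6,0.6]}}

```text
clock: 58.1
position: [0.5518, -0.2788, 0.048]
ee_rot: [0.737, 0.676, 0.0, 0.0]
ft_force: [-1.4, 2.1, 6.4]
grip_width: 0.694
grasp_force: 65.2
```

Call:
{"method": "jog_arm", "body": {"dr": [[0,0,0],[0,0,0],[0,0,0],[0,0,0]], "translation": [[0,0,0.04],[0,0,0],[0,0,0],[0,0,0]], "jaw": [0.6,0.6,0.6,0.6]}}

```text
clock: 58.5
position: [0.5518, -0.2788, 0.0479]
ee_rot: [0.737, 0.676, 0.0, 0.0]
ft_force: [-4.3, 4.5, 13.6]
grip_width: 0.689
grasp_force: 66.6
```

Call:
{"method": "jog_arm", "body": {"dr": [[0,0,0],[0,0,0],[0,0,0],[0,0,0],[0,0,0],[0,0,0],[0,0,0],[0,0,0],[0,0,0],[0,0,0]], "translation": [[0,0,-0.04],[0,0,0],[0,0,0],[0,0,0],[0,0,0],[0,0,-0.4],[0,0,-0.6],[0,0,-1],[0,0,-1],[0,0,-0.8]], "jaw": [0.6,0.8,1,1,1,1,1,1,1,1]}}

```text
clock: 59.5
position: [0.5521, -0.2791, 0.1455]
ee_rot: [0.737, 0.676, 0.0, 0.001]
ft_force: [0.3, -0.1, -0.1]
grip_width: 0.995
grasp_force: 0.0
```

Call:
{"method": "jog_arm", "body": {"dr": [[0,0,0],[0,0,0],[0,0,0],[0,0,0],[0,0,0],[0,0,0],[0,0,0],[0,0,0]], "translation": [[-0.94,0,0],[-0.94,0,0],[-0.94,0,0],[-0.94,0,0],[-0.94,0,0],[0,0,0],[0,0,0],[0,0,0]], "jaw": [1,1,1,1,1,1,1,1]}}

```text
clock: 60.3
position: [0.542, -0.3949, 0.1432]
ee_rot: [0.736, 0.677, 0.0, 0.0]
ft_force: [0.9, -0.3, 0.0]
grip_width: 1.0
grasp_force: 0.0
```

```bash
python3 m2.py top10;  python3 - <<'E'
from tf import *
t=np.load('pics/top10.npz'); s=shot('scene','scene10')
a=cv2.resize(t['color'][155:275,165:385],(660,360),interpolation=cv2.INTER_CUBIC)
b=cv2.resize(s['color'][150:210,260:370],None,fx=4,fy=4,interpolation=cv2.INTER_CUBIC)
b=np.pad(b,((0,0),(0,220),(0,0)))
cv2.imwrite('pics/w10.png',np.vstack([a,b])[:,:,::-1])
E
```

```text
t 60.3 pos [ 0.542  -0.3949  0.1432] psi 85.18 tray [ 0.0008 -0.1373] F [ 0.9 -0.3  0. ] w 1.0 j [ 0.89  0.53 -0.45  1.42  0.23  1.25  0.33]
plastic [0.4967 0.0869] sizes [np.float64(0.041), np.float64(0.06)] yaw 5.3
```

View pics/w10.png

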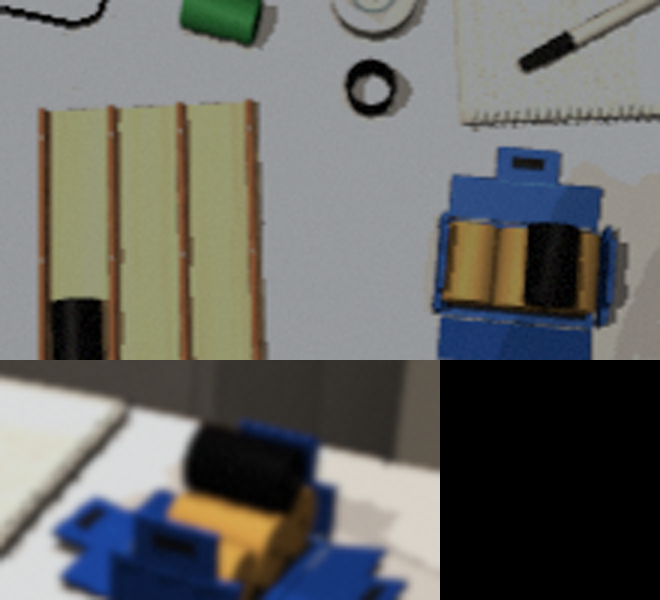

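The plastic is saddled in the right groove (crop 552,265). Second plastic is still at ≈(0.499,0.088).

Call:
{"method": "jog_arm", "body": {"dr": [[0,0,0],[0,0,0],[0,0,0],[0,0,0],[0,0,0],[0,0,0],[0,0,0],[0,0,0],[0,0,0],[0,0,0]], "translation": [[0.95,-0.17,0],[0.95,-0.17,0],[0.95,-0.17,0],[0.95,-0.17,0],[0.95,-0.17,0],[0.95,-0.17,0],[0.95,-0.17,0],[0.95,-0.17,0],[0.95,-0.17,0],[0.95,-0.17,0]], "jaw": [1,1,1,1,1,1,1,1,1,1]}}

```text
clock: 61.4
position: [0.5192, -0.1541, 0.1427]
ee_rot: [0.736, 0.677, -0.0, 0.0]
ft_force: [0.5, 1.0, 0.4]
grip_width: 1.002
grasp_force: 0.0
```

Call:
{"method": "jog_arm", "body": {"dr": [[0,0,0],[0,0,0],[0,0,0],[0,0,0],[0,0,0],[0,0,0],[0,0,0],[0,0,0],[0,0,0],[0,0,0]], "translation": [[0.95,-0.17,0],[0.95,-0.17,0],[0.95,-0.17,0],[0.95,-0.17,0],[0.95,-0.17,0],[0.95,-0.17,0],[0.95,-0.17,0],[0.95,-0.17,0],[0.95,-0.17,0],[0.95,-0.17,0]], "jaw": [1,1,1,1,1,1,1,1,1,1]}}

```text
clock: 62.4
position: [0.4968, 0.086, 0.1426]
ee_rot: [0.736, 0.677, 0.0, 0.0]
ft_force: [0.9, 0.2, -0.2]
grip_width: 1.0
grasp_force: 0.0
```

Call:
{"method": "jog_arm", "body": {"dr": [[0,0,-1],[0,0,-0.65],[0,0,0],[0,0,0]], "translation": [[0,0,1],[0,0,1],[0,0,0],[0,0,0]], "jaw": [1,1,1,1]}}

```text
clock: 62.8
position: [0.4971, 0.0849, 0.0929]
ee_rot: [0.697, 0.717, -0.0, -0.0]
ft_force: [0.0, -0.4, 0.3]
grip_width: 0.997
grasp_force: 0.0
```

Run:
```python
from tf import *
st()
```

```text
t 62.8 pos [0.4971 0.0849 0.0929] psi 91.66 tray [-0.0852  0.3368] F [ 0.  -0.4  0.3] w 0.997 j [ 0.41  0.28 -0.75  1.9   0.22  1.04 -0.4 ]
```

Call:
{"method": "jog_arm", "body": {"dr": [[0,0,0],[0,0,0],[0,0,0],[0,0,0],[0,0,0],[0,0,0],[0,0,0],[0,0,0],[0,0,0]], "translation": [[0.13,0.08,1],[0,0,1],[0,0,0.9],[0,0,0.42],[0,0,0],[0,0,0],[0,0,0],[0,0,0],[0,0,0]], "jaw": [1,1,1,1,0.6,0.6,0.6,0.6,0.6]}}

```text
clock: 63.7
position: [0.5005, 0.088, 0.011]
ee_rot: [0.697, 0.717, 0.001, 0.001]
ft_force: [-0.8, -0.0, 8.5]
grip_width: 0.697
grasp_force: 64.9
```

Call:
{"method": "jog_arm", "body": {"dr": [[0,0,0],[0,0,0],[0,0,1],[0,0,0.65],[0,0,0],[0,0,0],[0,0,0]], "translation": [[0,0,-0.6],[0,0,-1],[0,0,-1],[0,0,-1],[0,0,-1],[0,0,-1],[0,0,-0.6]], "jaw": [0.6,0.6,0.6,0.6,0.6,0.6,0.6]}}

```text
clock: 64.4
position: [0.4996, 0.0882, 0.1673]
ee_rot: [0.737, 0.676, 0.001, 0.001]
ft_force: [0.9, 0.8, -1.5]
grip_width: 0.694
grasp_force: 64.6
```

Run:
```python
from tf import *
st()
```

```text
t 64.4 pos [0.4996 0.0882 0.1673] psi 85.13 tray [-0.0829  0.3404] F [ 0.9  0.8 -1.5] w 0.694 j [ 0.43  0.19 -0.76  1.82  0.14  1.18 -0.46]
```

Call:
{"method": "jog_arm", "body": {"dr": [[0,0,0],[0,0,0],[0,0,0],[0,0,0],[0,0,0],[0,0,0],[0,0,0]], "translation": [[-0.98,0.26,0],[-0.98,0.26,0],[-0.98,0.26,0],[-0.98,0.26,0],[-0.98,0.26,0],[-0.98,0.26,0],[-0.98,0.26,0]], "jaw": [0.6,0.6,0.6,0.6,0.6,0.6,0.6]}}

```text
clock: 65.1
position: [0.5297, -0.0878, 0.1647]
ee_rot: [0.737, 0.676, -0.0, -0.0]
ft_force: [0.7, 0.2, -1.1]
grip_width: 0.695
grasp_force: 64.6
```

Call:
{"method": "jog_arm", "body": {"dr": [[0,0,0],[0,0,0],[0,0,0],[0,0,0],[0,0,0],[0,0,0],[0,0,0],[0,0,0],[0,0,0]], "translation": [[-0.98,0.26,0],[-0.98,0.26,0],[-0.98,0.26,0],[-0.98,0.26,0],[-0.98,0.26,0],[-0.98,0.26,0],[0,0,0],[0,0,0],[0,0,0]], "jaw": [0.6,0.6,0.6,0.6,0.6,0.6,0.6,0.6,0.6]}}

```text
clock: 66.0
position: [0.5562, -0.2355, 0.1645]
ee_rot: [0.736, 0.677, 0.0, -0.0]
ft_force: [0.3, 0.9, -0.9]
grip_width: 0.695
grasp_force: 64.6
```

Run:
```python
from tf import *
st()
```

```text
t 66.0 pos [ 0.5562 -0.2355  0.1645] psi 85.18 tray [0.0012 0.0227] F [ 0.3  0.9 -0.9] w 0.695 j [ 0.75  0.38 -0.54  1.58  0.2   1.23  0.1 ]
```

Call:
{"method": "jog_arm", "body": {"dr": [[0,0,0],[0,0,0],[0,0,0],[0,0,0],[0,0,0],[0,0,0],[0,0,0],[0,0,0],[0,0,0]], "translation": [[-0.04,0,1],[0,0,1],[0,0,1],[0,0,0.8],[0,0,0.4],[0,0,0.2],[0,0,0.15],[0,0,0.05],[0,0,0]], "jaw": [0.6,0.6,0.6,0.6,0.6,0.6,0.6,0.6,0.6]}}

```text
clock: 66.9
position: [0.5564, -0.2378, 0.0499]
ee_rot: [0.737, 0.676, 0.0, 0.0]
ft_force: [0.1, 1.4, 0.1]
grip_width: 0.689
grasp_force: 64.6
```

Run:
```python
from tf import *
st()
```

```text
t 66.9 pos [ 0.5564 -0.2378  0.0499] psi 85.11 tray [0.0017 0.0205] F [0.1 1.4 0.1] w 0.689 j [ 0.73  0.5  -0.51  1.68  0.28  1.03  0.05]
```

Call:
{"method": "jog_arm", "body": {"dr": [[0,0,0],[0,0,0],[0,0,0],[0,0,0]], "translation": [[0,0,0.04],[0,0,0.04],[0,0,0],[0,0,0]], "jaw": [0.6,0.6,0.6,0.6]}}

```text
clock: 67.3
position: [0.5565, -0.2382, 0.048]
ee_rot: [0.737, 0.676, 0.0, 0.001]
ft_force: [-1.1, -0.4, 5.6]
grip_width: 0.697
grasp_force: 65.0
```

Call:
{"method": "jog_arm", "body": {"dr": [[0,0,0],[0,0,0],[0,0,0]], "translation": [[0,0,0.02],[0,0,0],[0,0,0]], "jaw": [0.6,0.6,0.6]}}

```text
clock: 67.6
position: [0.5566, -0.2383, 0.0479]
ee_rot: [0.737, 0.676, 0.0, 0.001]
ft_force: [-2.7, -0.5, 9.8]
grip_width: 0.692
grasp_force: 65.7
```

Call:
{"method": "jog_arm", "body": {"dr": [[0,0,0],[0,0,0],[0,0,0],[0,0,0],[0,0,0],[0,0,0],[0,0,0],[0,0,0],[0,0,0],[0,0,0]], "translation": [[0,0,-0.03],[0,0,0],[0,0,0],[0,0,0],[0,0,0],[0,0,-0.4],[0,0,-0.6],[0,0,-1],[0,0,-1],[0,0,-1]], "jaw": [0.6,0.8,1,1,1,1,1,1,1,1]}}

```text
clock: 68.6
position: [0.5563, -0.2377, 0.1502]
ee_rot: [0.737, 0.676, 0.0, 0.001]
ft_force: [0.6, 0.1, -0.3]
grip_width: 0.998
grasp_force: 0.0
```

Call:
{"method": "jog_arm", "body": {"dr": [[0,0,0],[0,0,0],[0,0,0],[0,0,0],[0,0,0],[0,0,0],[0,0,0],[0,0,0]], "translation": [[-0.2,-0.91,0],[-0.2,-0.91,0],[-0.2,-0.91,0],[-0.2,-0.91,0],[0,0,0],[0,0,0],[0,0,0],[0,0,0]], "jaw": [1,1,1,1,1,1,1,1]}}

```text
clock: 69.4
position: [0.4646, -0.2495, 0.1479]
ee_rot: [0.736, 0.677, 0.0, 0.0]
ft_force: [0.1, -0.8, -0.6]
grip_width: 1.0
grasp_force: 0.0
```

Call:
{"method": "jog_arm", "body": {"dr": [[0,0,1],[0,0,1],[0,0,1],[0,0,1],[0,0,1],[0,0,1],[0,0,1],[0,0,1],[0,0,1],[0,0,1]], "translation": [[0,0,0],[0,0,0],[0,0,0],[0,0,0],[0,0,0],[0,0,0],[0,0,0],[0,0,0],[0,0,0],[0,0,0]], "jaw": [1,1,1,1,1,1,1,1,1,1]}}

```text
clock: 70.4
position: [0.4643, -0.2495, 0.1475]
ee_rot: [0.924, 0.383, 0.0, -0.0]
ft_force: [-0.5, -0.1, -0.5]
grip_width: 0.998
grasp_force: 0.0
```

Call:
{"method": "jog_arm", "body": {"dr": [[0,0,1],[0,0,1],[0,0,1],[0,0,1],[0,0,1],[0,0,1],[0,0,1],[0,0,1],[0,0,1],[0,0,1]], "translation": [[0,0,0],[0,0,0],[0,0,0],[0,0,0],[0,0,0],[0,0,0],[0,0,0],[0,0,0],[0,0,0],[0,0,0]], "jaw": [1,1,1,1,1,1,1,1,1,1]}}

```text
clock: 71.4
position: [0.4643, -0.2495, 0.1475]
ee_rot: [0.999, 0.044, 0.0, -0.0]
ft_force: [0.1, 0.3, -0.1]
grip_width: 1.002
grasp_force: 0.0
```

Call:
{"method": "jog_arm", "body": {"dr": [[0,0,1],[0,0,1],[0,0,0.5],[0,0,0]], "translation": [[0,0,0],[0,0,0],[0,0,0],[0,0,0]], "jaw": [1,1,1,1]}}

```text
clock: 71.8
position: [0.4642, -0.2495, 0.1475]
ee_rot: [0.999, -0.042, -0.0, -0.0]
ft_force: [-0.2, -0.5, -0.9]
grip_width: 0.997
grasp_force: 0.0
```

Run:
```python
from tf import *
st()
s=shot('scene','scene11');t=shot('top','top11')
b=cv2.resize(s['color'][120:230,230:390],(640,440),interpolation=cv2.INTER_CUBIC)
cv2.imwrite('pics/w11.png',b[:,:,::-1])
```

```text
t 71.8 pos [ 0.4642 -0.2495  0.1475] psi -4.87 tray [-0.0892  0.0008] F [-0.2 -0.5 -0.9] w 0.997 j [ 0.74  0.21 -0.37  1.81  0.08  1.14 -1.31]
```

View pics/w11.png

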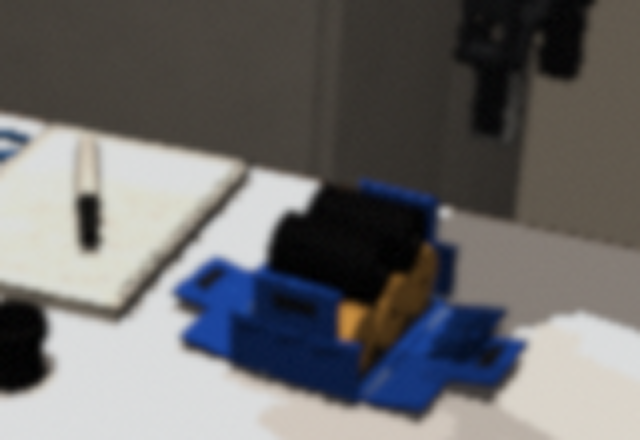

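Stack complete: both black blanks are saddled at (330,255) and (370,210) above the brass, side walls upright. Now the near end wall.

Call:
{"method": "jog_arm", "body": {"dr": [[0,0,0],[0,0,0],[0,0,0],[0,0,0],[0,0,0],[0,0,0],[0,0,0]], "translation": [[0,0,1],[0,0,1],[0,0,1],[0,0,1],[0,0,1],[0,0,0.4],[0,0,0.2]], "jaw": [1,1,1,1,1,1,1], "squeeze": 40}}

```text
clock: 72.6
position: [0.4634, -0.2496, 0.0068]
ee_rot: [0.999, -0.042, -0.001, -0.0]
ft_force: [-0.6, 0.3, -0.0]
grip_width: 1.004
grasp_force: 0.0
```

Call:
{"method": "jog_arm", "body": {"dr": [[0,0,0],[0,0,0],[0,0,0],[0,0,0],[0,0,0],[0,0,0]], "translation": [[0,0,0],[0,0,0],[0,0,0],[0,0,0],[0,0,0],[0,0,0]], "jaw": [0.5,0.5,0.5,0.5,0.5,0.5]}}

```text
clock: 73.2
position: [0.4643, -0.2497, 0.0085]
ee_rot: [0.999, -0.043, 0.001, 0.0]
ft_force: [-1.2, 4.2, 5.4]
grip_width: 0.568
grasp_force: 40.9
```

Run:
```python
from tf import *
st()
```

```text
t 73.2 pos [ 0.4643 -0.2497  0.0085] psi -4.89 tray [-0.0891  0.0007] F [-1.2  4.2  5.4] w 0.568 j [ 0.71  0.39 -0.35  1.92  0.17  0.86 -1.38]
```

Call:
{"method": "jog_arm", "body": {"dr": [[0,0,0],[0,0,0],[0,0,0],[0,0,0],[0,0,0],[0,0,0]], "translation": [[0.14,0,-0.5],[0.26,0,-0.43],[0.35,0,-0.35],[0.41,0,-0.25],[0,0,0],[0,0,0]], "jaw": [0.5,0.5,0.5,0.5,0.5,0.5]}}

```text
clock: 73.8
position: [0.4943, -0.252, 0.047]
ee_rot: [0.999, -0.042, 0.002, 0.0]
ft_force: [2.7, 3.4, 2.7]
grip_width: 0.523
grasp_force: 42.1
```

Call:
{"method": "jog_arm", "body": {"dr": [[0,0,0],[0,0,0],[0,0,0],[0,0,0],[0,0,0],[0,0,0],[0,0,0],[0,0,0]], "translation": [[0,0,0],[0,0,0],[0,0,0],[0,0,0],[0,0,-1],[0,0,-1],[-1,0,0],[-1,0,0]], "jaw": [1,1,1,1,1,1,1,0]}}

```text
clock: 74.6
position: [0.4428, -0.2483, 0.0965]
ee_rot: [0.999, -0.043, 0.001, 0.0]
ft_force: [-0.3, -0.7, -0.5]
grip_width: 0.856
grasp_force: 0.0
```

Run:
```python
from tf import *
st()
```

```text
t 74.6 pos [ 0.4428 -0.2483  0.0965] psi -4.88 tray [-0.1106  0.0002] F [-0.3 -0.7 -0.5] w 0.856 j [ 0.75  0.22 -0.37  1.91  0.09  1.02 -1.31]
```

Call:
{"method": "jog_arm", "body": {"dr": [[0,0,0],[0,0,0],[0,0,0],[0,0,0],[0,0,0],[0,0,0]], "translation": [[0,0,0],[0,0,0],[0,0,0],[0,0,1],[0,0,0.8],[0,0,0.2]], "jaw": [0,0,0,0,0,0]}}

```text
clock: 75.2
position: [0.4423, -0.2473, 0.0438]
ee_rot: [0.999, -0.042, -0.001, -0.001]
ft_force: [-0.3, -0.6, -0.0]
grip_width: 0.001
grasp_force: 0.0
```

Call:
{"method": "jog_arm", "body": {"dr": [[0,0,0],[0,0,0],[0,0,0],[0,0,0],[0,0,0],[0,0,0],[0,0,0],[0,0,0]], "translation": [[0.4,0,0],[0.4,0,0],[0.4,0,0],[0.3,0,0],[0.3,0,0],[0.2,0,0],[0,0,0],[0,0,0]], "jaw": [0,0,0,0,0,0,0,0]}}

```text
clock: 76.0
position: [0.4937, -0.2524, 0.0464]
ee_rot: [0.999, -0.043, 0.001, 0.0]
ft_force: [0.5, -0.7, 0.3]
grip_width: -0.004
grasp_force: 0.0
```

Run:
```python
from tf import *
st()
```

```text
t 76.0 pos [ 0.4937 -0.2524  0.0464] psi -4.88 tray [-0.0596  0.0005] F [ 0.5 -0.7  0.3] w -0.004 j [ 0.69  0.38 -0.36  1.83  0.16  0.96 -1.39]
```

Call:
{"method": "jog_arm", "body": {"dr": [[0,0,0],[0,0,0],[0,0,0]], "translation": [[0.08,0,0],[0.08,0,0],[0,0,0]], "jaw": [0,0,0]}}

```text
clock: 76.3
position: [0.4965, -0.2528, 0.0459]
ee_rot: [0.999, -0.043, -0.0, 0.0]
ft_force: [-3.3, 0.1, 1.2]
grip_width: -0.0
grasp_force: 1.8
```

Run:
```python
from tf import *
st()
s=shot('scene','scene12')
b=cv2.resize(s['color'][120:230,230:390],(640,440),interpolation=cv2.INTER_CUBIC)
cv2.imwrite('pics/w12.png',b[:,:,::-1])
# blue test along the expected near-wall location, flat vs upright (tab centre line)
th=-.086;R=np.array([[np.cos(th),-np.sin(th)],[np.sin(th),np.cos(th)]])
hsv=cv2.cvtColor(s['color'],cv2.COLOR_RGB2HSV)
for a in(.2,.6,1.0,1.3,1.57):
  o=[]
  for r,y in((.02,.05),(.02,-.05),(.03,.05),(.03,-.05),(.055,.02),(.055,-.02)):
    p=proj(s,[*(np.array([.553,-.258])+R@np.array([-.040-r*np.cos(a)-.0025*np.sin(a),y])),.006+r*np.sin(a)-.0025*np.cos(a)]).round().astype(int)
    h=hsv[p[1],p[0]]; o.append((int(h[0]),int(h[1]),int(h[2])))
  print(a,o)
```

```text
t 76.3 pos [ 0.4965 -0.2528  0.0459] psi -4.9 tray [-0.0567  0.0003] F [-3.3  0.1  1.2] w -0.0 j [ 0.69  0.39 -0.35  1.82  0.16  0.96 -1.39]
0.2 [(16, 27, 182), (14, 29, 114), (16, 27, 182), (12, 26, 126), (20, 18, 214), (19, 17, 215)]
0.6 [(14, 27, 182), (15, 27, 131), (16, 27, 163), (14, 25, 130), (19, 22, 187), (13, 27, 130)]
1.0 [(116, 29, 61), (14, 27, 123), (120, 39, 46), (15, 27, 130), (11, 20, 102), (15, 27, 131)]
1.3 [(110, 211, 41), (18, 22, 59), (109, 222, 39), (15, 24, 63), (120, 10, 25), (10, 16, 47)]
1.57 [(111, 205, 51), (20, 17, 45), (111, 198, 85), (20, 27, 28), (122, 85, 39), (0, 0, 9)]
```

Near wall is up and just touched; press to the stop.

Call:
{"method": "jog_arm", "body": {"dr": [[0,0,0],[0,0,0],[0,0,0]], "translation": [[0.06,0,0],[0.06,0,0],[0,0,0]], "jaw": [0,0,0]}}

```text
clock: 76.65
position: [0.4979, -0.253, 0.0456]
ee_rot: [0.999, -0.043, -0.002, -0.0]
ft_force: [-11.3, 2.0, 8.4]
grip_width: 0.003
grasp_force: 5.5
```

Call:
{"method": "jog_arm", "body": {"dr": [[0,0,0],[0,0,0],[0,0,0]], "translation": [[0.06,0,0],[0,0,0],[0,0,0]], "jaw": [0,0,0]}}

```text
clock: 76.95
position: [0.4981, -0.2531, 0.0453]
ee_rot: [0.999, -0.043, -0.003, -0.0]
ft_force: [-16.8, 2.5, 11.7]
grip_width: -0.003
grasp_force: 8.5
```

Run:
```python
from tf import *
st()
```

```text
t 76.95 pos [ 0.4981 -0.2531  0.0453] psi -4.95 tray [-0.0551  0.0002] F [-16.8   2.5  11.7] w -0.003 j [ 0.69  0.4  -0.35  1.81  0.16  0.97 -1.39]
```

Call:
{"method": "jog_arm", "body": {"dr": [[0,0,0],[0,0,0],[0,0,0],[0,0,0],[0,0,0],[0,0,0]], "translation": [[-0.6,0,0],[0,0,-1],[0,0,-1],[0,0,-1],[0,0,-1],[0,0,0]], "jaw": [0,0,0,0,0,0]}}

```text
clock: 77.55
position: [0.4886, -0.2525, 0.1495]
ee_rot: [0.999, -0.043, 0.003, 0.001]
ft_force: [0.4, -0.4, 1.0]
grip_width: 0.0
grasp_force: 0.0
```

Call:
{"method": "jog_arm", "body": {"dr": [[0,0,0],[0,0,0],[0,0,0],[0,0,0],[0,0,0],[0,0,0],[0,0,0],[0,0,0],[0,0,0],[0,0,0]], "translation": [[0.91,0,0],[0.91,0,0],[0.91,0,0],[0.91,0,0],[0.91,0,0],[0.91,0,0],[0.91,0,0],[0,0,0],[0,0,0],[0,0,0]], "jaw": [1,1,1,1,1,1,1,1,1,1]}}

```text
clock: 78.55
position: [0.6442, -0.2655, 0.1454]
ee_rot: [0.999, -0.043, -0.0, 0.0]
ft_force: [0.0, 0.0, -0.1]
grip_width: 0.996
grasp_force: 0.0
```

Run:
```python
from tf import *
st()
```

```text
t 78.55 pos [ 0.6442 -0.2655  0.1454] psi -4.91 tray [0.0915 0.0003] F [ 0.   0.  -0.1] w 0.996 j [ 0.57  0.57 -0.35  1.34  0.2   1.27 -1.45]
```

Call:
{"method": "jog_arm", "body": {"dr": [[0,0,0],[0,0,0],[0,0,0],[0,0,0],[0,0,0],[0,0,0],[0,0,0]], "translation": [[-0.06,0,1],[0,0,1],[0,0,1],[0,0,1],[0,0,1],[0,0,0.4],[0,0,0.15]], "jaw": [1,1,1,1,1,1,1]}}

```text
clock: 79.25
position: [0.6424, -0.2654, 0.0063]
ee_rot: [0.999, -0.043, -0.001, -0.0]
ft_force: [-0.1, -0.8, 0.6]
grip_width: 1.001
grasp_force: 0.0
```

Call:
{"method": "jog_arm", "body": {"dr": [[0,0,0],[0,0,0],[0,0,0],[0,0,0],[0,0,0],[0,0,0]], "translation": [[0,0,0],[0,0,0],[0,0,0],[0,0,0],[0,0,0],[0,0,0]], "jaw": [0.5,0.5,0.5,0.5,0.5,0.5]}}

```text
clock: 79.85
position: [0.6442, -0.266, 0.0082]
ee_rot: [0.999, -0.043, 0.001, 0.001]
ft_force: [1.1, -2.5, 5.5]
grip_width: 0.551
grasp_force: 40.6
```

Run:
```python
from tf import *
st()
```

```text
t 79.85 pos [ 0.6442 -0.266   0.0082] psi -4.92 tray [ 0.0915 -0.0001] F [ 1.1 -2.5  5.5] w 0.551 j [ 0.55  0.7  -0.33  1.44  0.24  1.04 -1.48]
```

Call:
{"method": "jog_arm", "body": {"dr": [[0,0,0],[0,0,0],[0,0,0],[0,0,0],[0,0,0],[0,0,0]], "translation": [[-0.13,0,-0.5],[-0.25,0,-0.45],[-0.36,0,-0.37],[-0.45,0,-0.27],[0,0,0],[0,0,0]], "jaw": [0.5,0.5,0.5,0.5,0.5,0.5]}}

```text
clock: 80.45
position: [0.6173, -0.2636, 0.0508]
ee_rot: [0.999, -0.043, 0.005, 0.001]
ft_force: [5.7, -2.3, 15.1]
grip_width: 0.515
grasp_force: 44.0
```

Call:
{"method": "jog_arm", "body": {"dr": [[0,0,0],[0,0,0],[0,0,0],[0,0,0],[0,0,0],[0,0,0],[0,0,0],[0,0,0]], "translation": [[0,0,0],[0,0,0],[0,0,0],[0,0,0],[0,0,-1],[0,0,-1],[1,0,0],[1,0,0]], "jaw": [1,1,1,1,1,1,1,0]}}

```text
clock: 81.25
position: [0.6641, -0.2676, 0.098]
ee_rot: [0.999, -0.043, 0.001, 0.0]
ft_force: [-0.7, -0.3, -0.0]
grip_width: 0.858
grasp_force: 0.0
```

Call:
{"method": "jog_arm", "body": {"dr": [[0,0,0],[0,0,0],[0,0,0],[0,0,0],[0,0,0],[0,0,0]], "translation": [[0,0,0],[0,0,0],[0,0,0],[0,0,1],[0,0,0.8],[0,0,0.2]], "jaw": [0,0,0,0,0,0]}}

```text
clock: 81.85
position: [0.6612, -0.2669, 0.0443]
ee_rot: [0.999, -0.043, -0.002, -0.0]
ft_force: [-0.6, 0.0, 0.4]
grip_width: -0.001
grasp_force: 0.0
```

Run:
```python
from tf import *
st()
```

```text
t 81.85 pos [ 0.6612 -0.2669  0.0443] psi -4.92 tray [0.1086 0.0004] F [-0.6  0.   0.4] w -0.001 j [ 0.54  0.69 -0.34  1.36  0.23  1.13 -1.48]
```

Push toward x≈+0.055 slowly.

Call:
{"method": "jog_arm", "body": {"dr": [[0,0,0],[0,0,0],[0,0,0],[0,0,0],[0,0,0],[0,0,0],[0,0,0]], "translation": [[-0.4,0,0],[-0.4,0,0],[-0.4,0,0],[-0.3,0,0],[-0.3,0,0],[-0.2,0,0],[0,0,0]], "jaw": [0,0,0,0,0,0,0]}}

```text
clock: 82.55
position: [0.6149, -0.2632, 0.0493]
ee_rot: [0.999, -0.043, 0.002, 0.001]
ft_force: [4.1, -1.3, 1.7]
grip_width: -0.006
grasp_force: 2.1
```

Call:
{"method": "jog_arm", "body": {"dr": [[0,0,0],[0,0,0],[0,0,0]], "translation": [[-0.06,0,0],[0,0,0],[0,0,0]], "jaw": [0,0,0]}}

```text
clock: 82.85
position: [0.6129, -0.2628, 0.0476]
ee_rot: [0.999, -0.043, 0.001, 0.0]
ft_force: [4.8, -0.2, 2.8]
grip_width: -0.002
grasp_force: 2.4
```

Run:
```python
from tf import *
st()
```

```text
t 82.85 pos [ 0.6129 -0.2628  0.0476] psi -4.9 tray [0.0601 0.0004] F [ 4.8 -0.2  2.8] w -0.002 j [ 0.59  0.6  -0.35  1.51  0.22  1.07 -1.46]
```

Call:
{"method": "jog_arm", "body": {"dr": [[0,0,0],[0,0,0],[0,0,0],[0,0,0]], "translation": [[-0.08,0,0],[-0.08,0,0],[0,0,0],[0,0,0]], "jaw": [0,0,0,0]}}

```text
clock: 83.25
position: [0.6083, -0.2622, 0.047]
ee_rot: [0.999, -0.043, 0.0, 0.0]
ft_force: [4.4, -0.9, 4.8]
grip_width: -0.002
grasp_force: 2.5
```

Call:
{"method": "jog_arm", "body": {"dr": [[0,0,0],[0,0,0],[0,0,0]], "translation": [[-0.08,0,0],[0,0,0],[0,0,0]], "jaw": [0,0,0]}}

```text
clock: 83.55
position: [0.608, -0.2621, 0.0471]
ee_rot: [0.999, -0.043, 0.002, 0.0]
ft_force: [13.3, -2.7, -2.6]
grip_width: 0.002
grasp_force: 6.5
```

Run:
```python
from tf import *
st()
```

```text
t 83.55 pos [ 0.608  -0.2621  0.0471] psi -4.87 tray [0.0552 0.0006] F [13.3 -2.7 -2.6] w 0.002 j [ 0.6   0.59 -0.35  1.53  0.22  1.06 -1.46]
```

Call:
{"method": "jog_arm", "body": {"dr": [[0,0,0],[0,0,0],[0,0,0],[0,0,0],[0,0,0],[0,0,0],[0,0,0]], "translation": [[0.6,0,0],[0,0,-1],[0,0,-1],[0,0,-1],[0,0,-1],[0,0,-1],[0,1,0]], "jaw": [0,0,0,0,0,0,0]}}

```text
clock: 84.25
position: [0.6205, -0.2847, 0.1751]
ee_rot: [0.999, -0.04, 0.001, -0.0]
ft_force: [0.5, 0.5, -0.9]
grip_width: -0.005
grasp_force: 0.0
```

Call:
{"method": "jog_arm", "body": {"dr": [[0,0,0],[0,0,0],[0,0,0],[0,0,0],[0,0,0],[0,0,0],[0,0,0],[0,0,0]], "translation": [[0,1,0],[0,1,0],[0,1,0],[0,1,0],[0,1,0],[0,1,0],[0,0,0],[0,0,0]], "jaw": [0,0,0,0,0,0,0,0]}}

```text
clock: 85.05
position: [0.6049, -0.4376, 0.1702]
ee_rot: [0.999, -0.043, -0.002, -0.001]
ft_force: [-0.8, 0.8, 0.3]
grip_width: -0.001
grasp_force: 0.0
```

Run:
```python
from tf import *
st()
t=shot('top','topF'); s=shot('scene','sceneF')
a=cv2.resize(t['color'][205:275,300:390],None,fx=6,fy=6,interpolation=cv2.INTER_CUBIC)
b=cv2.resize(s['color'][140:220,265:365],(525,420),interpolation=cv2.INTER_CUBIC)
im=np.vstack([np.pad(a[:,:],((0,0),(0,0),(0,0)))]); 
im=np.hstack([cv2.resize(a,(400,311)),cv2.resize(b,(389,311))])
cv2.imwrite('pics/wF.png',im[:,:,::-1])
th=-.086;R=np.array([[np.cos(th),-np.sin(th)],[np.sin(th),np.cos(th)]])
W=lambda x,y,z:[*(np.array([.553,-.258])+R@np.array([x,y])),z]
# tab tip mid-edge, upright vs 1.45, in crop pixels (top scale 4.444, scene 3.89)
for n,dx,dy in(('L',0,1),('R',0,-1),('N',-1,0),('F',1,0)):
  h=.0615 if dy else .04
  for q in(1.57,1.45):
    o=h+.06*np.cos(q); X=W(dx*o,dy*o,.006+.06*np.sin(q))
    print(n,q,((proj(t,X)-[300,205])*4.444).round(),((proj(s,X)-[265,140])*3.89).round()+[400,0])
```

```text
t 85.05 pos [ 0.6049 -0.4376  0.1702] psi -4.96 tray [ 0.0671 -0.1745] F [-0.8  0.8  0.3] w -0.001 j [ 0.74  0.66 -0.3   1.13  0.19  1.38 -1.19]
L 1.57 [ 58. 154.] [553. 195.]
L 1.45 [ 44. 153.] [547. 201.]
R 1.57 [301. 175.] [649. 108.]
R 1.45 [315. 176.] [654. 104.]
N 1.57 [174. 243.] [669. 167.]
N 1.45 [173. 258.] [681. 171.]
F 1.57 [185.  87.] [540. 132.]
F 1.45 [185.  73.] [529. 130.]
```

View pics/wF.png

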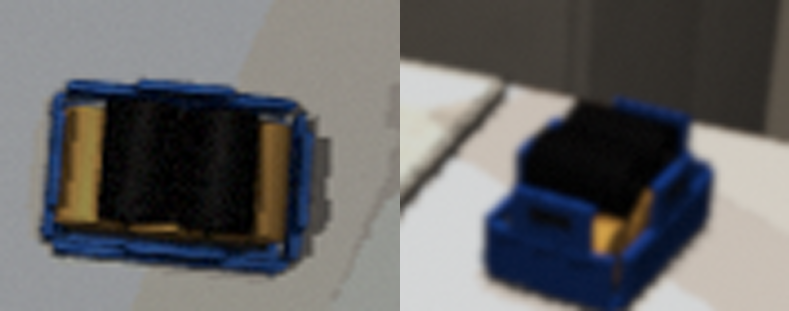

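The final view shows all four walls upright, within a few pixels of the 1.57 rad predictions. Brass is on the floor, both plastics are saddled at crop (135–225,160), and nothing is touching.

```bash
python3 -c "
from workcell import manip
print(manip.hand_in())"
```

```text
the job is handed in; nothing more can be done
None
```

I handed the job in at about 85 s. The last pictures show the three brass blanks on the tray floor, both plastic blanks saddled above them and all four walls upright; I pressed each wall to its stop, and the loupe and tin were never touched. The hand-in returned no verdict.

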